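# Set the stop pin under the gluing carriage and let the carriage down on it

### The job

Take the stop pin out of its wooden block and push it fully home, square to the sloping board, in the highest hole below the carriage that leaves room for the pin's collar. Do not shift the carriage before the pin is in; then gently slide the carriage with its lamp shade down the board until you feel its lower edge come firmly against the pin's collar. Leave the carriage and the pin standing like that and do not disturb the other things on the bench.

Things in the scene. Friction and masses are not known exactly. Their poses are not given: they have to be found in the camera images.
- board: plywood board, 300 x 200 x 18 mm, fixed, sloping 35 degrees, low end towards the robot. Origin: centre of its underside; x up the slope, y across, z out of the upper face (at z = 18 mm). Five round holes right through it, 15.2 mm wide, square to the face, at y = 0, x = -100, -60, -20, 20, 60 mm; the carriage covers some. Aluminium rails 16 mm high at y = +-86 mm.
- carriage (a joint): carriage sliding on the board: 0 with its lower edge at board x = -100 mm, growing up the slope to 0.15 m; friction holds it where it is left. Aluminium plate 105 mm along the slope, 150 mm wide, 13 mm high, bearing a white dome-shaped lamp shade (96 mm wide, top 61 mm off the board) and uphill of it an upright wooden grip.
- carriage_edge (a point): middle of the carriage's lower (downhill) edge, on the board's upper face; its axes are those of the board
- carriage_grip (a point): point in the upright wooden grip of the carriage, 97.5 mm up the slope from the lower edge and 85 mm off the board's face; the grip is 14 mm thick along the slope, 26 mm wide across it, and its top is 103 mm off the face (18 mm beyond this point)
- pin: stop pin, 130 mm long: steel rod 14 mm wide, chamfered end 56 mm below the origin; round steel collar 26 mm wide, 12 mm thick; black square handle 22 x 22 mm, 12 to 74 mm above the origin. Origin: centre of the collar's underside; z along the pin to the handle, x and y square to the handle's sides. Starts upright in its block, collar on the block.
- pin_block: fixed wooden block 85 x 85 x 64 mm with a 17 mm upright hole in the middle that holds the pin at the start; origin: centre of its underside
- mug: white mug, 76 mm wide, 90 mm high, a bystander; origin: centre of its underside
- glue: white glue bottle, 56 mm wide, 150 mm high, a bystander; origin: centre of its underside
- tape: grey roll of tape lying flat, 96 mm wide, 24 mm high, a bystander; origin: centre of its underside
Mind the look-alikes: they are no part of the job. Of the things that look like the pin, the middle-sized one is meant.

How it is judged (in metres and radians):
On the way, in this order (a step that is already met when the one before it is completed fails the run):
1. the pin is fully home (collar within 4 mm of the board, square within 0.12 rad) in the highest hole below the carriage that has room for its collar (z of pin in the frame of board between 0.014 and 0.022 m and angle between the z axis of pin and the z axis of board, either way round below 0.12 rad and angle between pin's own z axis and vertical below 1.2 rad and y of pin in the frame of carriage_edge between -0.005 and 0.005 m and x of pin in the frame of carriage_edge between -0.059 and -0.009 m), for 0.2 s.
2. the carriage has been slid down and bears on the pin's collar (over 1 N between them) (contact force between carriage and pin above 1 N), for 0.1 s.
At the end, for the whole second after the job is handed in: the pin stands fully home in its hole (collar within 4 mm of the board, square within 0.12 rad), the carriage's lower edge rests against the collar (edge 9 to 17 mm from the pin's axis; 13 mm is touching), and both are at rest (z of pin in the frame of board between 0.014 and 0.022 m and angle between the z axis of pin and the z axis of board, either way round below 0.12 rad and angle between pin's own z axis and vertical below 1.2 rad and y of pin in the frame of carriage_edge between -0.005 and 0.005 m and x of pin in the frame of carriage_edge between -0.017 and -0.009 m and linear speed of pin below 0.02 m/s and velocity of joint carriage between -0.005 and 0.005 m/s).
It fails at once if the carriage is shifted by more than 8 mm before the pin is in the board (distance of carriage_edge from where it was at the start of the episode above 0.008 m and z of pin in the frame of board above 0.03 m).
It fails at once if the carriage is driven against the pin with more than 30 N (contact force between carriage and pin above 30 N).
It fails at once if a bystander (mug, glue bottle, tape) is shifted by more than 30 mm (distance of any of mug, glue, tape from where it was at the start of the episode above 0.03 m).
It fails at once if the pin is pushed into a hole above the carriage, or into one further down than the highest that has room for its collar (z of pin in the frame of board between 0 and 0.03 m and angle between the z axis of pin and the z axis of board, either way round below 0.2 rad and y of pin in the frame of board between -0.02 and 0.02 m and (x of pin in the frame of carriage_edge below -0.061 m or x of pin in the frame of carriage_edge above 0 m)).
It also fails if it takes over 58 s, if anything falls off the work surface, if the arm or the gripper's body presses on something with over 40 N, if the wrist force passes 120 N, or if a joint passes its speed limit or range.

### The arm

A 6-joint arm with a two-finger parallel gripper is mounted at the origin on the work surface. World frame = base frame: x ahead of the robot, y to its left, z up, the work surface at z = 0. Lengths are in mm, angles in degrees, forces in N, time in s.
With the tool pointing down it reaches from about 300 to 850 mm from the base axis. Payload 4.2 kg.
Tool frame: the origin (TCP) lies midway between the tips of the shut fingers; the grasp point (between the pads) lies 19 mm behind it; x points along the fingers, y is the direction in which the jaws open and shut, and the axes are right-handed (so a half turn about x gives the same grasp; the last joint's range is limited). The gripper opens to 91 mm and grips with 3 to 60 N. Pads are 32 mm wide; open, the fingers measure 118 mm over their backs; the gripper's body (76 mm by 178 mm) begins 60 mm behind the grasp point.
Start: joints at [62.853, 18.312, 89.639, -0, 72.044, -1.146], TCP at [252.075, 516.818, 213.976] pointing down, gripper open.
Joint ranges: [-177.97, 177.97], [-48.28, 115.42], [12.27, 149.76], [-77.06, 257.06], [2.81, 150.46], [-146.56, 146.56]. Speed limits (degrees/s): [147.25, 147.25, 180, 180, 180, 180].

### API

Orientations are given as [roll, pitch, yaw] about the fixed x, y, z axes, in that order (R = Rz(yaw) Ry(pitch) Rx(roll)).
In Python, from workcell import * gives the robot as it stands.
- The arm moves only by the shell command python3 -m handwheel 'ROWS' [FORCE]. ROWS is a JSON object of lists of equal length, an entry for each row: "gripper": the closure, from 0 (fully open) to 1 (shut); "offset": the shift along the tool's x, y, z in mm, a list of three; "rot": the turn, a rotation vector about the tool's x, y, z in degrees, a list of three. A call has 1 to 5 rows; each row is the pose to reach, as a shift and turn from the pose commanded when the call began, along the tool's axes at that moment; what a row does not reach only later rows make up. A row lasts 1/12 s, in which the tool goes at most 41.7 mm and 7.16 degrees, less where a joint would pass 70% of its speed; a pose out of reach is approached as far as the arm can. A call with a gripper value outside its range is refused whole. The fingers move at their own pace and stop on an object; FORCE is the grip in N (left out, the last holds). Time passes only in rows, so rows that repeat a pose let the fingers close. It gives the time, the measured TCP pose, the force and the opening at its end, in the units of the state.
- state(): the state, without advancing time (a new reading comes with each control period).
- grab_frame(name): name is "scene" or "top"; returns the picture (400x640x3 uint8, red, green, blue); there is no depth.
- camera_params(name): a dict with "fx", "fy", "cx", "cy" (pixels), "position" and "attitude" of the camera in the world. Camera axes: x right, y up, looking along -z (the intrinsics and any distortion apply to the point x, -y, -z); pixel columns grow to the right and rows downward; lengths in mm; the calibration is good to about 2 mm. A picture is of the moment at which its call begins. camera_params takes no time and is no camera call.
- job_done(): hands the job in, once; it reports no verdict.
The state is a dict: "time_s": time; "qpos": joint angles; "qvel": joint speeds; "effort": joint torques, N m; "ee_pos": TCP position; "ee_rot": TCP orientation; "force": force on the tool from outside, world axes, zero at the start; "torque": the same for the moment, N m; "gripper_width": finger opening in mm.
Only numpy, scipy, OpenCV 4.12 (cv2) and the standard library are available. Lean on these libraries where they do the work, as an engineer would, in place of code of your own. Each camera call takes 0.05 s, during which the arm holds its last target.

## Working session

There is one attempt and no reset: what is moved stays moved. The work goes in short steps, Python scripts to look and compute and a shell command to move; the robot and the scene stay as the last step left them, time stands still between calls to the robot, and variables do not carry over. Pictures are saved under pics/ and viewed, and the job is handed in when it is done.

```bash
mkdir -p pics; ls; python3 - <<'E'
from workcell import *
import cv2
for n in("scene","top"):
    im=grab_frame(n); cv2.imwrite(f"pics/{n}0.png",cv2.cvtColor(im,cv2.COLOR_RGB2BGR)); print(camera_params(n))
print(state())
E
```

```text
pics
{'fx': 518.5229384804214, 'fy': 518.5229384804214, 'cx': 313.09148531337723, 'cy': 193.04785459570525, 'position': array([1209.1473163 ,   31.83867329, 1130.74103366]), 'attitude': array([31.51823248, -0.35193851, 90.09048224])}
{'fx': 477.1373113674527, 'fy': 477.1373113674527, 'cx': 323.52906670175804, 'cy': 194.69372089929195, 'position': array([ 494.16326241,    6.25363746, 1346.04828047]), 'attitude': array([  4.98658664,   1.29864947, -89.82935737])}
{'time_s': 0.1, 'qpos': array([ 6.28548242e+01,  1.83475195e+01,  8.96989109e+01, -4.87059713e-05,
        7.20436665e+01, -1.14550703e+00]), 'qvel': array([-0.0367628 , -0.13721055, -0.16364215, -0.00481665,  0.13560099,
        0.00438849]), 'effort': array([-1.82959170e-04, -4.13333344e+01, -2.32508183e+01,  7.28813466e-02,
        4.22058371e-02, -5.35925813e-05]), 'ee_pos': array([251.85244878, 516.41247816, 213.21237234]), 'ee_rot': array([ -91.11605692,   89.90990309, -117.11571065]), 'force': array([-0.00691217,  0.11289232, -0.12397247]), 'torque': array([-0.00517183,  0.02377322, -0.01108019]), 'gripper_width': 90.91738036113077}
```

View pics/scene0.png

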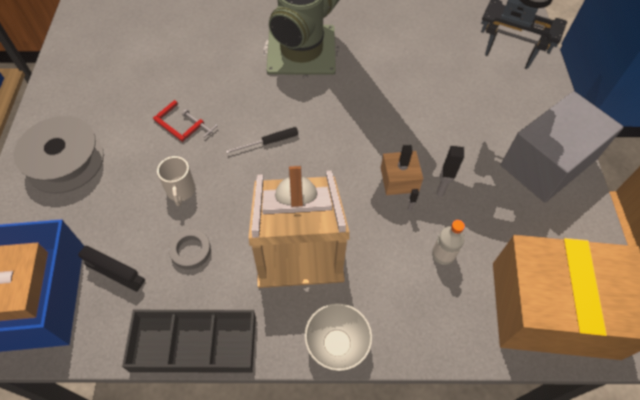

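View pics/top0.png

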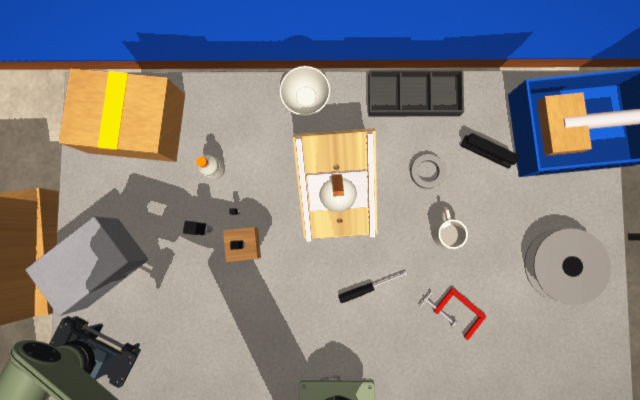

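The scene shows the board with its dome carriage (top view, about 337,185), three black-handled candidates, the mug, the tape and the glue.

Pin candidates in the top view: large black handle at (195,228), small one at (234,211), and the one in the wooden block at (240,245). The description (middle-sized, in the block) picks the last. I'll check it in a close crop.

```bash
python3 - <<'E'
import cv2,numpy as np
t=cv2.imread("pics/top0.png");s=cv2.imread("pics/scene0.png")
a=cv2.resize(t[200:270,180:270],None,fx=7,fy=7,interpolation=cv2.INTER_CUBIC)
b=cv2.resize(t[122:246,280:390],None,fx=4.8,fy=4.8,interpolation=cv2.INTER_CUBIC)
c=cv2.resize(s[140:210,375:475],None,fx=7,fy=7,interpolation=cv2.INTER_CUBIC)
cv2.imwrite("pics/c1.png",a);cv2.imwrite("pics/c2.png",b);cv2.imwrite("pics/c3.png",c)
cv2.imwrite("pics/c4.png",cv2.resize(s[150:290,235:365],None,fx=4.2,fy=4.2,interpolation=cv2.INTER_CUBIC))
E
```

```text
(no output)
```

View pics/c1.png

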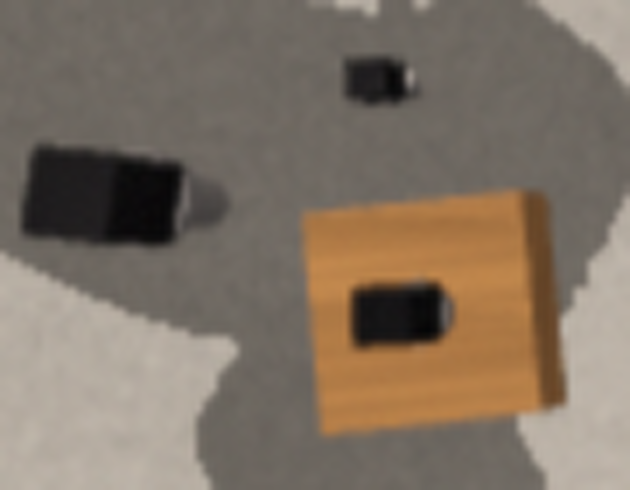

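View pics/c2.png

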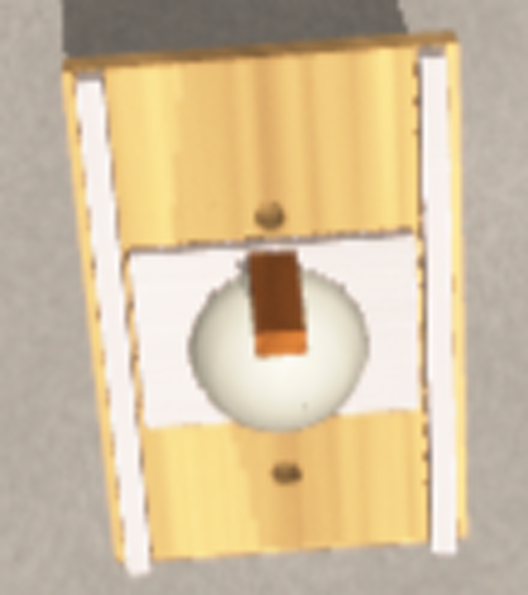

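View pics/c3.png

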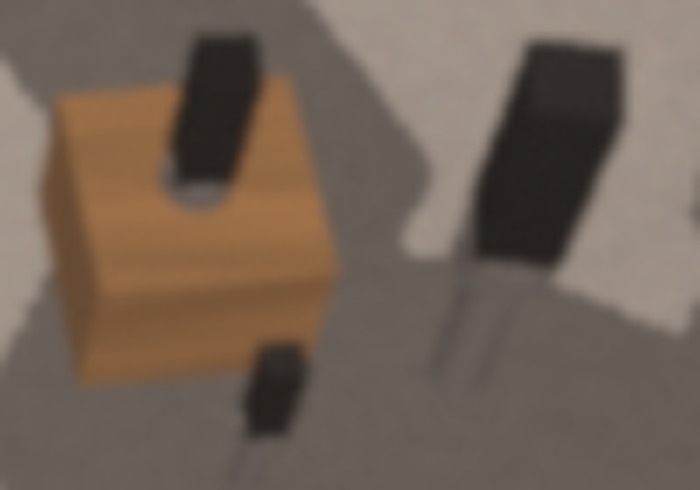

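View pics/c4.png

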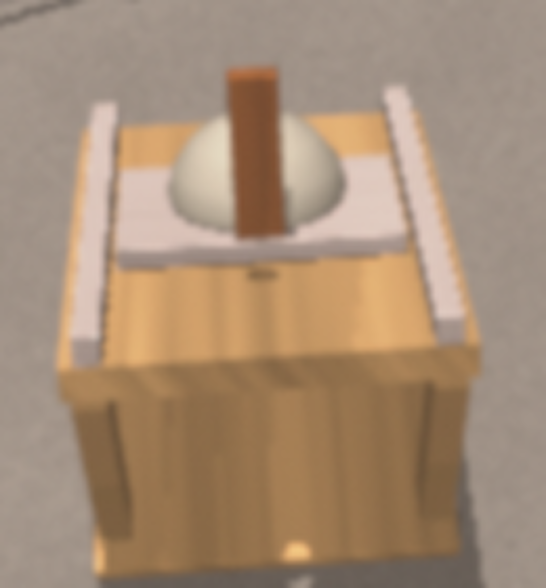

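The crop confirms it: the pin in the block is middle-sized and its collar rests on the block. The board has one hole visible uphill of the carriage and one below, at top crop (287,473). Next I'll fit the board and carriage pose.

```bash
cat > h.py <<'E'
import numpy as np,cv2
from scipy.spatial.transform import Rotation as R
from scipy.optimize import least_squares
from workcell import *
CP={n:camera_params(n) for n in("scene","top")}
def proj(n,p):
    c=CP[n];q=(np.atleast_2d(p)-c["position"])@R.from_euler("xyz",c["attitude"],degrees=True).as_matrix()
    return np.c_[c["cx"]+c["fx"]*q[:,0]/-q[:,2],c["cy"]-c["fy"]*q[:,1]/-q[:,2]]
def ray(n,uv,z):
    c=CP[n];d=R.from_euler("xyz",c["attitude"],degrees=True).apply([(uv[0]-c["cx"])/c["fx"],-(uv[1]-c["cy"])/c["fy"],-1])
    return c["position"]+d*(z-c["position"][2])/d[2]
def boardR(yaw): return R.from_euler("z",yaw,degrees=True)*R.from_euler("y",-35,degrees=True)
E
cat > fit.py <<'E'
from h import *
T=lambda x,y:(280+x/4.8-0.4,122+y/4.8-.4)
S=lambda x,y:(235+x/4.2-.4,150+y/4.2-.4)
obs=[("top",T(67,72),(150,100,18),0),("top",T(457,45),(150,-100,18),0),("top",T(466,540),(-150,-100,18),0),("top",T(117,560),(-150,100,18),0),
("top",T(130,250),(105,75,31),1),("top",T(412,233),(105,-75,31),1),("top",T(420,410),(0,-75,31),1),("top",T(147,428),(0,75,31),1),
("scene",S(62,372),(150,-100,18),0),("scene",S(478,345),(150,100,18),0),
("scene",S(118,250),(105,-75,31),1),("scene",S(408,236),(105,75,31),1)]
for hu in(60,20):
  for hl in (-100,-60,-20):
    O=obs+[("top",T(270,215),(hu,0,18),0),("top",T(287,473),(hl,0,18),0),("scene",S(262,274),(hu,0,18),0)]
    def f(p,full=False):
        B=boardR(p[3]);r=[]
        for n,uv,q,m in O:
            q=np.array(q,float)
            if m:q[0]+=p[4]
            r.append(proj(n,B.apply(q)+p[:3])[0]-uv)
        return np.array(r).ravel()
    s=least_squares(f,[550,0,100,-3,-20],loss="soft_l1")
    print(hu,hl,s.cost,s.x.round(2));
    if s.cost<40: print(f(s.x).reshape(-1,2).round(1).tolist())
E
python3 fit.py
```

```text
60 -100 3.6159197251643413 [ 6.2888e+02  1.5000e-01  1.0805e+02  4.0700e+00 -5.4240e+01]
[[-1.0, 0.2], [0.2, -0.1], [-0.0, -0.9], [-0.4, -0.1], [-0.4, 1.1], [0.8, 0.4], [0.1, -0.6], [-0.4, -0.4], [-1.1, -0.4], [0.3, 0.0], [-0.8, 0.6], [-0.2, -0.1], [-0.1, 0.7], [-0.3, 0.2], [0.2, 0.2]]
60 -60 15.410812336117635 [ 6.2834e+02  4.0000e-02  1.0740e+02  4.0800e+00 -5.3600e+01]
[[-1.0, 0.5], [0.2, 0.2], [-0.0, -0.7], [-0.3, 0.1], [-0.3, 1.1], [0.8, 0.4], [0.1, -0.6], [-0.4, -0.4], [-1.1, -0.5], [0.3, -0.1], [-0.8, 0.6], [-0.3, -0.0], [-0.0, 0.9], [-1.0, -12.3], [0.2, 0.1]]
60 -20 29.143066315306243 [ 6.2831e+02  1.0000e-02  1.0733e+02  4.0700e+00 -5.3570e+01]
[[-1.0, 0.5], [0.2, 0.2], [-0.0, -0.7], [-0.3, 0.1], [-0.3, 1.1], [0.8, 0.4], [0.1, -0.6], [-0.4, -0.4], [-1.2, -0.5], [0.2, -0.1], [-0.8, 0.7], [-0.3, 0.0], [-0.0, 0.9], [-1.8, -25.3], [0.2, 0.1]]
20 -100 23.80011045340705 [ 6.2936e+02  4.3000e-01  1.0720e+02  4.1000e+00 -5.4990e+01]
[[-1.1, 0.1], [0.0, -0.3], [-0.1, -1.1], [-0.4, -0.3], [-0.5, 1.2], [0.6, 0.5], [-0.0, -0.6], [-0.5, -0.3], [-0.9, 0.0], [0.5, 0.4], [-0.6, 0.8], [-0.1, 0.2], [0.7, 14.5], [-0.4, 0.0], [-0.2, -7.3]]
20 -60 35.836259392813226 [ 6.2880e+02  3.2000e-01  1.0657e+02  4.1100e+00 -5.4320e+01]
[[-1.1, 0.4], [0.1, 0.0], [-0.1, -0.9], [-0.4, -0.1], [-0.4, 1.3], [0.6, 0.5], [-0.0, -0.6], [-0.5, -0.3], [-0.9, -0.1], [0.4, 0.3], [-0.7, 0.9], [-0.2, 0.2], [0.7, 14.7], [-1.1, -12.4], [-0.2, -7.4]]
20 -20 49.58337936069046 [ 6.2878e+02  2.9000e-01  1.0649e+02  4.0900e+00 -5.4290e+01]
```

The fit is unambiguous, with residuals around 1 px. The visible holes are +60 and −100, and the carriage edge is at about −54. The −60 hole is only 6 mm from the edge, so there is no room for the collar, and the target is −100 (−46 in the edge frame). Now the pin itself.

```bash
python3 - <<'E'
import cv2,numpy as np
t=cv2.imread("pics/top0.png");s=cv2.imread("pics/scene0.png")
g=lambda x:(255*(x/255.)**.5).astype(np.uint8)
a=cv2.resize(g(t[222:267,218:266]),None,fx=12,fy=12,interpolation=cv2.INTER_CUBIC)
c=cv2.resize(g(s[140:200,380:425]),None,fx=9,fy=9,interpolation=cv2.INTER_CUBIC)
cv2.imwrite("pics/d1.png",a);cv2.imwrite("pics/d3.png",c)
E
```

```text
(no output)
```

View pics/d1.png

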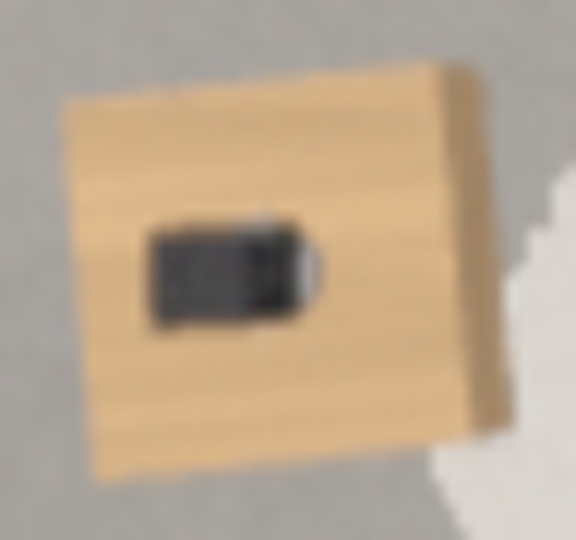

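View pics/d3.png

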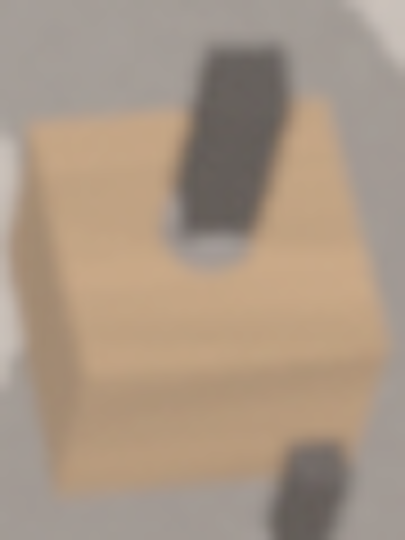

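```bash
python3 - <<'E'
from h import *
T=lambda x,y:(218+x/12-.46,222+y/12-.46)
S=lambda x,y:(380+x/9-.44,140+y/9-.44)
b=[ray("top",T(*p),64) for p in[(62,98),(435,62),(475,437),(95,480)]]
c=[ray("scene",S(*p),64) for p in[(28,122),(325,98),(388,355),(82,378)]]
for k in(b,c):
    k=np.array(k);print(k.mean(0).round(1),[np.linalg.norm(k[i]-k[i-1]).round(1) for i in range(4)],[np.degrees(np.arctan2(*(k[i]-k[i-1])[1::-1])).round(1) for i in range(4)])
print("handle top", ray("top",T(200,279),138))
P=np.array([np.array(b).mean(0)[0],np.array(b).mean(0)[1],0])
h=[ray("top",T(*p),138) for p in[(152,235),(248,233),(248,322),(152,326)]];h=np.array(h)
print([np.linalg.norm(h[i]-h[i-1]).round(1) for i in range(4)],[np.degrees(np.arctan2(*(h[i]-h[i-1])[1::-1])).round(1) for i in range(4)])
E
```

```text
[473.1 260.2  64. ] [np.float64(85.5), np.float64(84.3), np.float64(84.0), np.float64(85.5)] [np.float64(6.2), np.float64(-84.4), np.float64(-173.0), np.float64(96.6)]
[473.9 260.2  64. ] [np.float64(86.2), np.float64(85.1), np.float64(87.1), np.float64(84.6)] [np.float64(-174.1), np.float64(96.0), np.float64(5.5), np.float64(-84.6)]
handle top [472.07612239 259.59555186 138.        ]
[np.float64(19.1), np.float64(20.3), np.float64(18.7), np.float64(20.3)] [np.float64(1.1), np.float64(-88.6), np.float64(-178.9), np.float64(92.6)]
```

```bash
cat >> h.py <<'E'
def plan(pos,M):
    s=state();C=R.from_euler("xyz",s["ee_rot"],degrees=True);M=R.from_matrix(M) if not isinstance(M,R) else M
    o=C.inv().apply(np.array(pos)-s["ee_pos"]);rv=(C.inv()*M).as_rotvec(degrees=True)
    print("offset",o.round(1).tolist(),"rot",rv.round(1).tolist(),"t",round(s["time_s"],2),"pos",s["ee_pos"].round(1),"F",s["force"].round(1),"w",round(s["gripper_width"],1))
def toolR(x,y): 
    x=np.array(x,float);x/=np.linalg.norm(x);y=np.array(y,float);y-=x*(x@y);y/=np.linalg.norm(y);return np.c_[x,y,np.cross(x,y)]
def near(x,y):
    C=R.from_euler("xyz",state()["ee_rot"],degrees=True)
    return min([toolR(x,np.array(y)),toolR(x,-np.array(y))],key=lambda M:(C.inv()*R.from_matrix(M)).magnitude())
E
python3 - <<'E'
from h import *
C=R.from_euler("xyz",state()["ee_rot"],degrees=True).as_matrix();print(C.round(2))
def tri(a,b):
    f=lambda p:np.r_[proj("top",p)[0]-a,proj("scene",p)[0]-b]
    s=least_squares(f,[480,300,100]);return s.x.round(),s.cost.round(1)
print(tri((190.3,227.1),(457,151.4)), tri((232,211),(414.5,190.7)))
yv=[-np.sin(np.radians(2)),np.cos(np.radians(2)),0]
for M in(toolR([0,0,-1],yv),toolR([0,0,-1],-np.array(yv))): plan([473.2,260,210],M)
E
```

```text
[[-0.    0.44  0.9 ]
 [-0.    0.9  -0.44]
 [-1.   -0.   -0.  ]]
(array([516., 361., 183.]), np.float64(0.4)) (array([560., 278.,  86.]), np.float64(0.0))
offset [3.4, -133.4, 311.3] rot [-28.0, -0.0, 0.1] t 0.1 pos [251.9 516.4 213.2] F [-0.   0.1 -0.1] w 90.9
offset [3.4, -133.4, 311.3] rot [152.0, 0.1, 0.0] t 0.1 pos [251.9 516.4 213.2] F [-0.   0.1 -0.1] w 90.9
```

Candidate heights: the large look-alike is at (516,361), 183 tall; the small one is at (560,278). I'll approach with yaw 6° and shifted 4 mm to keep the gripper body clear of the large one.

```bash
python3 - <<'E'
from h import *
a=np.radians(6);plan([469.2,260,220],toolR([0,0,-1],[-np.sin(a),np.cos(a),0]))
E
```

```text
offset [-6.6, -135.2, 307.8] rot [-32.0, -0.0, 0.1] t 0.1 pos [251.9 516.4 213.2] F [-0.   0.1 -0.1] w 90.9
```

```bash
python3 -m handwheel '{"gripper":[0,0,0,0,0],"offset":[[-6.6,-33,77],[-6.6,-66,150],[-6.6,-100,225],[-6.6,-135.2,307.8],[-6.6,-135.2,307.8]],"rot":[[-7,0,0],[-14,0,0],[-21,0,0],[-28,0,0],[-32,0,0]]}'
python3 - <<'E'
from h import *
a=np.radians(6);plan([469.2,260,220],toolR([0,0,-1],[-np.sin(a),np.cos(a),0]))
E
```

```text
time_s: 0.52
ee_pos: [379.6, 365.9, 219.1]
ee_rot: [-175.6, 90.0, -169.2]
force: [0.2, 0.1, -0.1]
gripper_width: 91.5
offset [-1.0, -115.1, 77.3] rot [0.4, -0.0, 0.0] t 0.52 pos [379.6 365.9 219.1] F [ 0.2  0.1 -0.1] w 91.5
```

```bash
python3 -m handwheel '{"gripper":[0,0,0,0,0],"offset":[[0,-34,23],[0,-68,46],[0,-100,67],[0,-100,67],[0,-100,67]],"rot":[[0,0,0],[0,0,0],[0,0,0],[0,0,0],[0,0,0]]}'
python3 - <<'E'
from h import *
a=np.radians(6);plan([469.2,260,124-19],toolR([0,0,-1],[-np.sin(a),np.cos(a),0]))
im=grab_frame("top");cv2.imwrite("pics/t1.png",cv2.resize(im[150:310,130:330,::-1],None,fx=3.5,fy=3.5,interpolation=cv2.INTER_CUBIC))
E
```

```text
time_s: 0.93
ee_pos: [457.1, 273.1, 219.0]
ee_rot: [-175.0, 89.9, -169.2]
force: [-0.0, 0.2, -0.0]
gripper_width: 91.1
offset [113.9, -14.2, 10.8] rot [-0.2, -0.1, 0.0] t 0.93 pos [457.1 273.1 219. ] F [-0.   0.2 -0. ] w 91.1
```

View pics/t1.png

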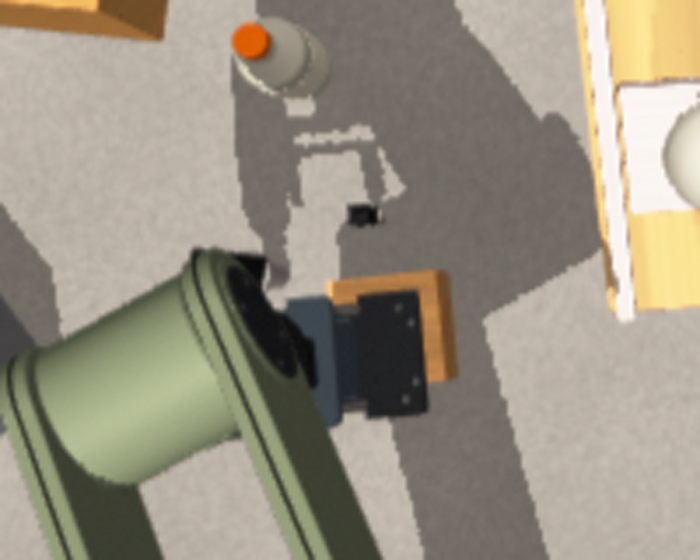

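The view shows the gripper just short of the pin block, with the small look-alike and the glue clear of it. I'll centre, then descend.

```bash
python3 -m handwheel '{"gripper":[0,0,0,0,0],"offset":[[0,-14.2,10.8],[20,-14.2,10.8],[45,-14.2,10.8],[60,-14.2,10.8],[60,-14.2,10.8]],"rot":[[0,0,0],[0,0,0],[0,0,0],[0,0,0],[0,0,0]]}' && python3 - <<'E'
from h import *
a=np.radians(6);plan([469.2,260,124-19],toolR([0,0,-1],[-np.sin(a),np.cos(a),0]))
im=grab_frame("scene");cv2.imwrite("pics/s1.png",cv2.resize(im[80:230,330:530,::-1],None,fx=4,fy=4,interpolation=cv2.INTER_CUBIC))
E
```

```text
time_s: 1.4
ee_pos: [465.3, 261.9, 156.0]
ee_rot: [-161.9, 89.6, -155.8]
force: [-0.5, -0.3, 0.3]
gripper_width: 91.1
offset [51.0, -2.2, 4.0] rot [0.1, -0.4, 0.1] t 1.4 pos [465.3 261.9 156. ] F [-0.5 -0.3  0.3] w 91.1
```

View pics/s1.png

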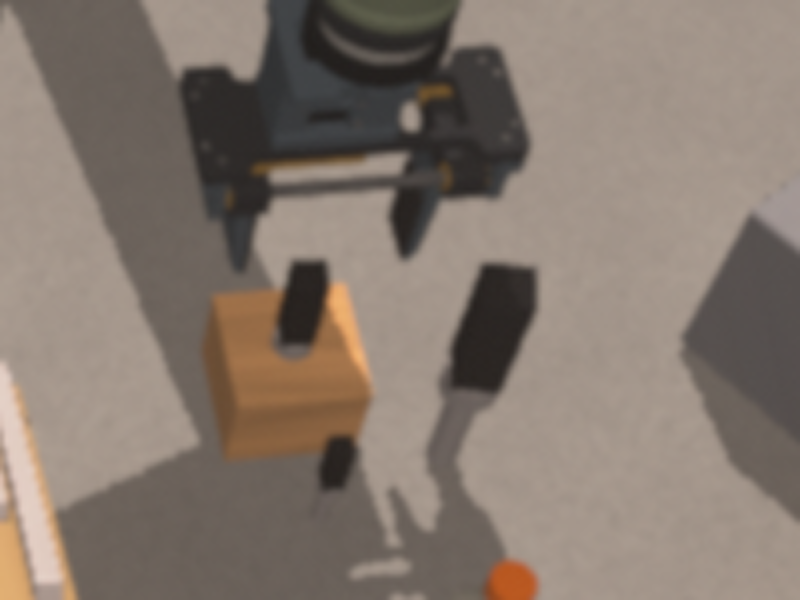

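The jaws straddle the handle at crop (305,300), and the body is clear of the large look-alike at (495,320). Next I go down.

```bash
python3 -m handwheel '{"gripper":[0,0,0,0,0],"offset":[[0,-2,4],[15,-2,4],[30,-2,4],[42,-2,4],[42,-2,4]],"rot":[[0,-0.4,0],[0,-0.4,0],[0,-0.4,0],[0,-0.4,0],[0,-0.4,0]]}' && python3 - <<'E'
from h import *
a=np.radians(6);plan([469.2,260,124-19],toolR([0,0,-1],[-np.sin(a),np.cos(a),0]))
E
```

```text
time_s: 1.87
ee_pos: [472.1, 260.2, 116.7]
ee_rot: [-5.3, 89.7, 0.7]
force: [-0.8, -0.7, -0.3]
gripper_width: 91.5
offset [11.7, 0.1, -3.0] rot [0.0, 0.3, 0.0] t 1.87 pos [472.1 260.2 116.7] F [-0.8 -0.7 -0.3] w 91.5
```

```bash
python3 -m handwheel '{"gripper":[0,0,0,0,0],"offset":[[6,0,-2.5],[11,0,-2.5],[11.5,0,-2.5],[11.5,0,-2.5],[11.5,0,-2.5]],"rot":[[0,0,0],[0,0,0],[0,0,0],[0,0,0],[0,0,0]]}' && python3 - <<'E'
from h import *
a=np.radians(6);plan([469.2,260,124-19],toolR([0,0,-1],[-np.sin(a),np.cos(a),0]))
im=grab_frame("scene");cv2.imwrite("pics/s2.png",cv2.resize(im[80:230,330:530,::-1],None,fx=4,fy=4,interpolation=cv2.INTER_CUBIC))
E
```

```text
time_s: 2.28
ee_pos: [470.7, 260.1, 106.4]
ee_rot: [3.3, 89.5, 9.3]
force: [-0.7, -0.4, -0.4]
gripper_width: 91.3
offset [1.4, 0.1, -1.5] rot [0.0, 0.5, -0.0] t 2.28 pos [470.7 260.1 106.4] F [-0.7 -0.4 -0.4] w 91.3
```

View pics/s2.png

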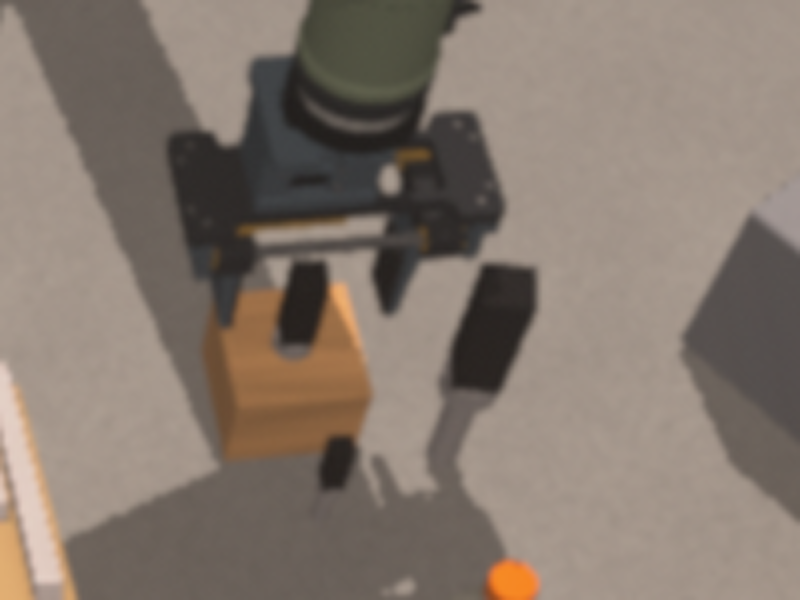

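The handle is between the jaws and the body is clear. Now I close.

```bash
python3 -m handwheel '{"gripper":[0.5,0.8,0.8,0.8,0.8],"offset":[[1.3,0,-0.5],[1.3,0,-0.5],[1.3,0,-0.5],[1.3,0,-0.5],[1.3,0,-0.5]],"rot":[[0,0.4,0],[0,0.4,0],[0,0.4,0],[0,0.4,0],[0,0.4,0]]}' 40;  python3 -m handwheel '{"gripper":[1,1,1,1,1],"offset":[[0,0,0],[0,0,0],[0,0,0],[0,0,0],[0,0,0]],"rot":[[0,0,0],[0,0,0],[0,0,0],[0,0,0],[0,0,0]]}' 40
```

```text
time_s: 2.75
ee_pos: [469.9, 259.8, 104.6]
ee_rot: [58.8, 90.0, 64.8]
force: [0.4, -0.8, 0.3]
gripper_width: 60.8
time_s: 3.17
ee_pos: [469.8, 259.8, 104.6]
ee_rot: [61.2, 90.0, 67.2]
force: [-0.2, 0.9, -0.3]
gripper_width: 27.5
```

```bash
python3 -m handwheel '{"gripper":[1,1,1,1],"offset":[[0,0,0],[0,0,0],[0,0,0],[0,0,0]],"rot":[[0,0,0],[0,0,0],[0,0,0],[0,0,0]]}' 40;  python3 - <<'E'
from h import *
im=grab_frame("scene");cv2.imwrite("pics/s3.png",cv2.resize(im[80:230,330:530,::-1],None,fx=4,fy=4,interpolation=cv2.INTER_CUBIC))
s=state();print(s['force'],s['torque'],s['ee_pos'])
E
```

```text
time_s: 3.5
ee_pos: [469.8, 259.8, 104.6]
ee_rot: [98.8, 90.0, 104.8]
force: [-0.0, 1.0, 0.7]
gripper_width: 21.6
[-0.13499492  0.03939779 -0.02966404] [ 0.08244977  0.00157603 -0.03993589] [469.85762026 259.82678277 104.59315045]
```

View pics/s3.png

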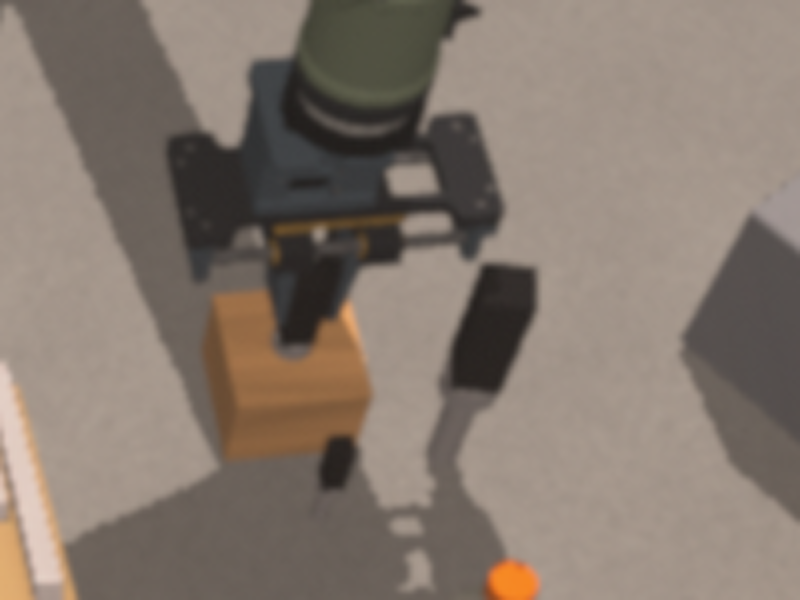

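The grip measures 21.6 mm, which matches the 22 mm handle. Now I lift straight up.

```bash
python3 -m handwheel '{"gripper":[1,1,1,1,1],"offset":[[-8,0,0],[-30,0,0],[-60,0,0],[-90,0,0],[-120,0,0]],"rot":[[0,0,0],[0,0,0],[0,0,0],[0,0,0],[0,0,0]]}' 55;  python3 -m handwheel '{"gripper":[1,1,1,1,1],"offset":[[-30,0,0],[-45,0,0],[-50,0,0],[-50,0,0],[-50,0,0]],"rot":[[0,0,0],[0,0,0],[0,0,0],[0,0,0],[0,0,0]]}' 55;python3 - <<'E'
from h import *
for n in("scene","top"):
    im=grab_frame(n);cv2.imwrite(f"pics/{n}4.png",cv2.resize(im[60:260,330:530,::-1] if n=="scene" else im[150:310,150:350,::-1],None,fx=3,fy=3,interpolation=cv2.INTER_CUBIC))
s=state();print(s['force'],s['torque'],s['ee_pos'])
a=np.radians(4.1); B=boardR(4.1).as_matrix();print(B.round(3))
for h in(-100,):
    o=np.array([628.9,.2,108]);print("hole face",(B@[h,0,18]+o).round(1))
E
```

```text
time_s: 3.97
ee_pos: [469.4, 259.5, 226.1]
ee_rot: [-158.3, 90.0, -152.3]
force: [-0.0, 0.1, -1.4]
gripper_width: 21.8
time_s: 4.38
ee_pos: [469.2, 259.4, 273.5]
ee_rot: [-159.2, 89.9, -153.2]
force: [-0.7, -0.5, -2.7]
gripper_width: 21.9
[ 0.57537129  0.3155585  -1.84991037] [ 0.03684925 -0.01752867 -0.05023526] [468.98204939 259.32733853 272.75519397]
[[ 0.817 -0.071 -0.572]
 [ 0.059  0.997 -0.041]
 [ 0.574  0.     0.819]]
hole face [536.9  -6.4  65.4]
```

View pics/scene4.png

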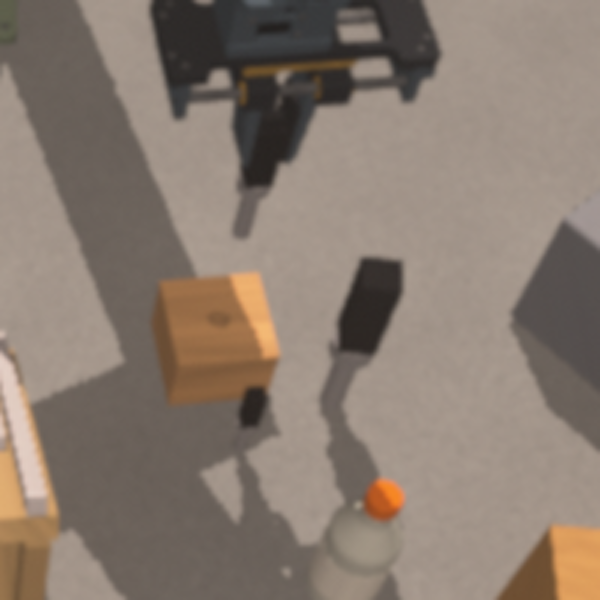

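The pin is cleanly out; its tip is at crop (241,235) and the block hole is empty. Now I plan the tilted standoff above hole −100.

```bash
cat >> h.py <<'E'
PIN=np.array([40.6,0,3.5]); BO=np.array([628.9,.2,108.0]); BY=4.1
def pintarget(h,d,dx=0,dy=0,hole=-100):
    # pin tip d mm above face; dx,dy board-frame correction
    B=boardR(BY).as_matrix();M=toolR(-B[:,2],B[:,1])
    return B@np.array([hole+dx,dy,18+56+d])+BO-M@PIN,M
E
python3 - <<'E'
from h import *
p,M=pintarget(0,35);print(p);plan(p,M)
E
```

```text
[458.74730351 -11.99669694 171.17998466]
offset [102.1, -268.6, -38.2] rot [1.9, -35.2, -0.5] t 4.48 pos [469.  259.3 272.8] F [ 0.6  0.3 -1.8] w 21.6
```

```bash
python3 -m handwheel '{"gripper":[1,1,1,1,1],"offset":[[0,-25,0],[0,-60,-8],[0,-95,-16],[0,-130,-24],[0,-160,-38]],"rot":[[0,-5,0],[0,-11,0],[0,-17,0],[0,-23,0],[1,-29,0]]}' 55;  python3 -m handwheel '{"gripper":[1,1,1,1,1],"offset":[[0,-30,0],[0,-60,0],[0,-85,0],[0,-95,0],[0,-95,0]],"rot":[[0,-5,0],[0,-6,0],[0,-6,0],[0,-6,0],[0,-6,0]]}' 55;python3 - <<'E'
from h import *
p,M=pintarget(0,35);print(p);plan(p,M)
E
```

```text
time_s: 4.9
ee_pos: [448.0, 95.1, 273.4]
ee_rot: [0.3, 60.8, 5.3]
force: [0.8, -1.1, -1.0]
gripper_width: 21.7
time_s: 5.32
ee_pos: [456.0, -0.2, 272.4]
ee_rot: [0.5, 55.2, 5.2]
force: [0.1, 0.1, -1.8]
gripper_width: 21.7
[458.74730351 -11.99669694 171.17998466]
offset [84.1, -12.5, -56.3] rot [0.4, -0.2, -0.6] t 5.32 pos [ 4.560e+02 -2.000e-01  2.724e+02] F [ 0.1  0.1 -1.8] w 21.7
```

```bash
python3 -m handwheel '{"gripper":[1,1,1,1,1],"offset":[[22,-12.5,-15],[44,-12.5,-30],[66,-12.5,-45],[82,-12.5,-55],[82,-12.5,-55]],"rot":[[0,0,-0.6],[0,0,-0.6],[0,0,-0.6],[0,0,-0.6],[0,0,-0.6]]}' 55; python3 - <<'E'
from h import *
p,M=pintarget(0,35);plan(p,M)
for n in("scene","top"):
    im=grab_frame(n);cv2.imwrite(f"pics/{n}5.png",im[:,:,::-1])
    a=im[130:270,240:370,::-1] if n=="scene" else im[120:260,270:400,::-1]
    cv2.imwrite(f"pics/{n}5c.png",cv2.resize(a,None,fx=4.2,fy=4.2,interpolation=cv2.INTER_CUBIC))
E
```

```text
time_s: 5.73
ee_pos: [456.1, -8.3, 169.4]
ee_rot: [-0.1, 55.7, 4.7]
force: [-0.3, 0.6, -2.2]
gripper_width: 21.7
offset [-0.2, -4.0, 3.0] rot [0.6, -0.7, -0.4] t 5.73 pos [456.1  -8.3 169.4] F [-0.3  0.6 -2.2] w 21.7
```

View pics/scene5c.png

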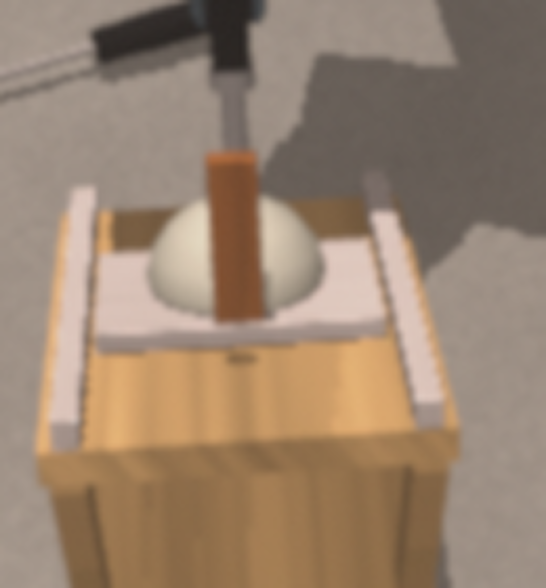

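View pics/top5c.png

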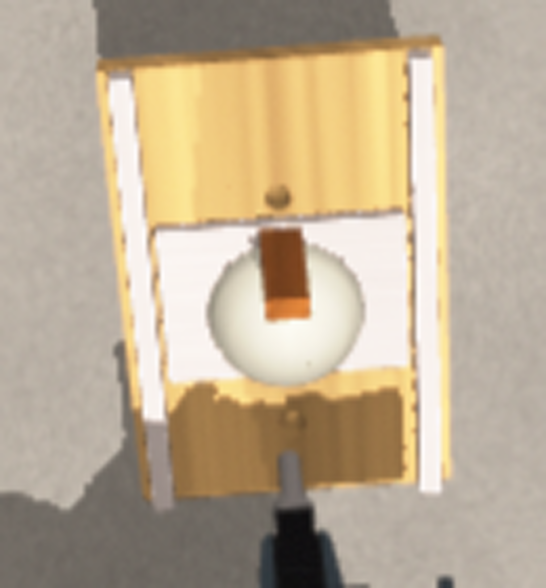

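```bash
cat > cmp.py <<'E'
from h import *
import sys
k,box=sys.argv[1],None
s=state();C=R.from_euler("xyz",s["ee_rot"],degrees=True).as_matrix()
B=boardR(BY).as_matrix()
W=lambda q:C@np.array(q)+s["ee_pos"]
pts={"tip":W(PIN+[56,0,0]),"org":W(PIN),"hole":B@[-100,0,18]+BO,"hole60":B@[60,0,18]+BO}
o=B.T@(pts["tip"]-BO)-[-100,0,18];print("model tip-hole in board",o.round(1),"tilt",(np.degrees(B.T@C[:,0])).round(1))
for n,(x,y,w,h) in {"scene":(265,125,60,70),"top":(305,195,70,70)}.items():
    im=grab_frame(n);g=(255*(im[y:y+h,x:x+w,::-1]/255.)**.6).astype(np.uint8)
    a=cv2.resize(g,None,fx=9,fy=9,interpolation=cv2.INTER_CUBIC)
    cv2.imwrite(f"pics/{n}{k}.png",a)
    for m,p in pts.items(): print(n,m,((proj(n,p)[0]-[x,y]+.5)*9).round(0))
E
python3 cmp.py 6
```

```text
model tip-hole in board [ 2.7  3.3 37. ] tilt [ -0.1   0.2 -57.3]
scene tip [281. 431.]
scene org [270. 232.]
scene hole [275. 556.]
scene hole60 [295. 815.]
top tip [306. 295.]
top org [316. 407.]
top hole [312. 233.]
top hole60 [ 281. -247.]
```

View pics/scene6.png

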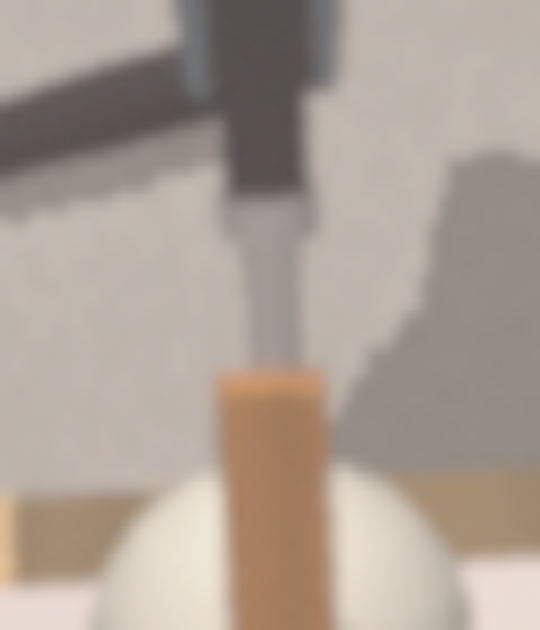

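View pics/top6.png

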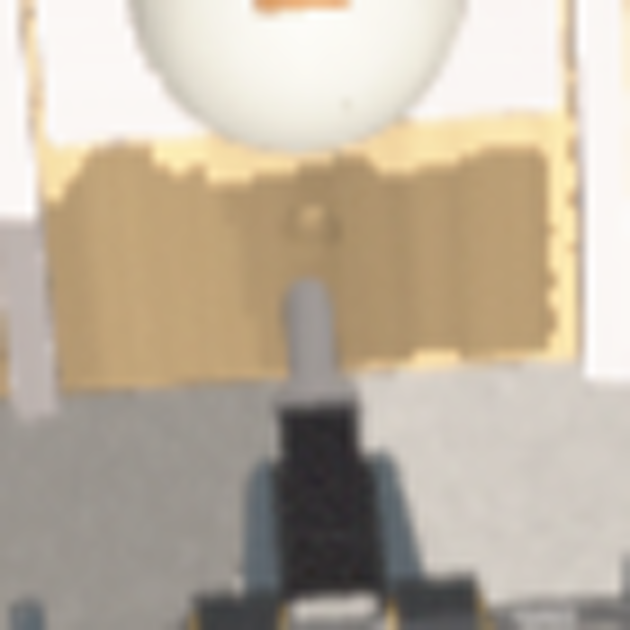

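Model and picture agree for the pin to under 1 px (top: tip near (308,290); scene: rod axis at x≈276). The hole at about (314,224) may sit 0.5–1 px uphill of the model, so I'll check with an overlay of the rim.

```bash
python3 - <<'E'
from h import *
B=boardR(BY).as_matrix();t=np.linspace(0,2*np.pi,60)
out=[]
for f in("top0.png","top5.png"):
    im=cv2.imread("pics/"+f)
    row=[]
    for (x,y,hx) in((327,209,-100),(324,156,60)):
        w=26;h=24;k=15
        a=cv2.resize((255*(im[y:y+h,x:x+w]/255.)**.7).astype(np.uint8),None,fx=k,fy=k,interpolation=cv2.INTER_CUBIC)
        row.append(a.copy())
        q=np.c_[hx+7.6*np.cos(t),7.6*np.sin(t),0*t+18]@B.T+BO
        uv=(proj("top",q)-[x,y]+.5)*k
        cv2.polylines(a,[uv.astype(np.int32)],True,(0,0,255),1)
        row[-1]=a
    out.append(np.hstack(row))
cv2.imwrite("pics/rim.png",np.vstack(out)[:, :800])
E
```

View pics/rim.png

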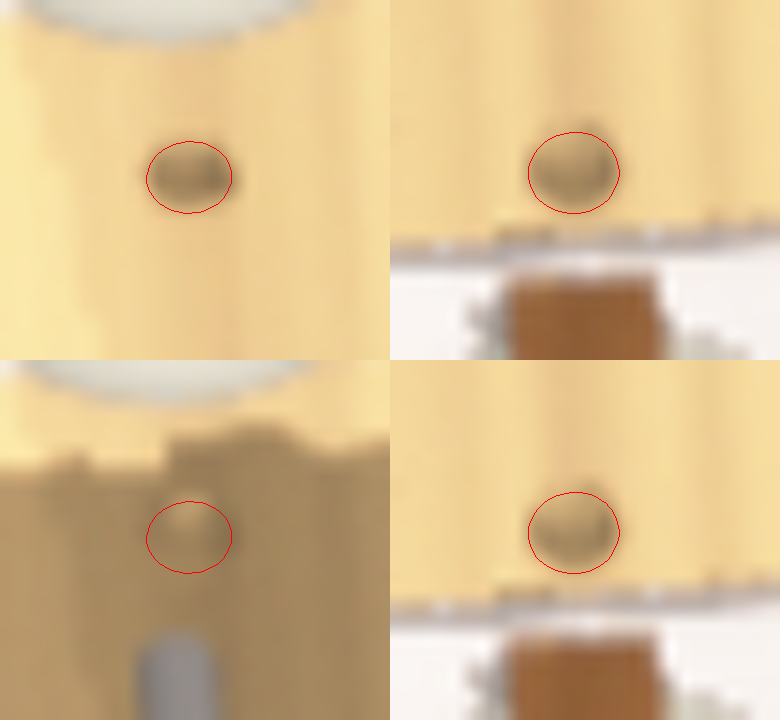

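The rims match within about 0.4 px; the true hole is slightly up (~0.7 mm) and right of the model. I'll correct and approach to about 8 mm off the face.

```bash
python3 - <<'E'
from h import *
p,M=pintarget(0,8,.7,-.3);plan(p,M)
E
```

```text
offset [30.1, -2.7, -4.8] rot [0.7, 0.1, -0.2] t 5.93 pos [461.2  -9.5 176.8] F [ 0.9  0.3 -1.8] w 21.4
```

```bash
python3 -m handwheel '{"gripper":[1,1,1,1,1],"offset":[[8,-2.7,-4.8],[16,-2.7,-4.8],[24,-2.7,-4.8],[27,-2.7,-4.8],[27,-2.7,-4.8]],"rot":[[0.6,0,-0.2],[0.6,0,-0.2],[0.6,0,-0.2],[0.6,0,-0.2],[0.6,0,-0.2]]}' 55; python3 -m handwheel '{"gripper":[1,1],"offset":[[0,0,0],[0,0,0]],"rot":[[0,0,0],[0,0,0]]}'; python3 cmp.py 7;python3 - <<'E'
from h import *
p,M=pintarget(0,8,.7,-.3);plan(p,M)
E
```

```text
time_s: 6.35
ee_pos: [472.7, -11.5, 151.4]
ee_rot: [-0.1, 54.9, 4.0]
force: [-0.2, 0.3, -1.5]
gripper_width: 21.6
time_s: 6.52
ee_pos: [472.3, -11.6, 151.4]
ee_rot: [-0.1, 54.9, 4.0]
force: [-1.1, 0.2, -0.9]
gripper_width: 21.6
model tip-hole in board [-0.1 -0.7 11.1] tilt [  0.1  -0.1 -57.3]
scene tip [271. 518.]
scene org [261. 322.]
scene hole [275. 556.]
scene hole60 [295. 815.]
top tip [316. 253.]
top org [325. 362.]
top hole [312. 233.]
top hole60 [ 281. -247.]
offset [3.0, 0.3, 1.3] rot [0.0, 0.1, 0.1] t 6.62 pos [472.1 -11.6 151.2] F [-0.6 -0.5 -1. ] w 21.7
```

View pics/top7.png

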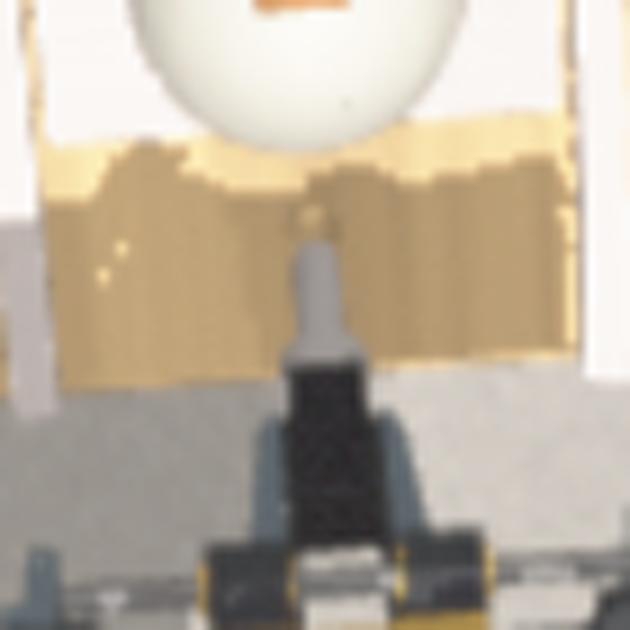

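View pics/scene7.png

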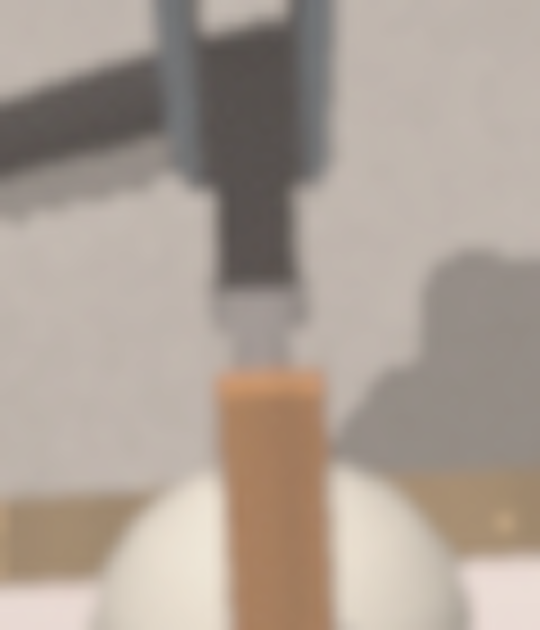

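The rod end at top (318,245) is aligned across with the hole at (315,222). I'll correct 1 mm along the slope and approach in small steps with force readings.

```bash
python3 -m handwheel '{"gripper":[1,1,1,1,1],"offset":[[3,0.3,1.0],[5,0.3,1.0],[7,0.3,1.0],[8.5,0.3,1.0],[8.5,0.3,1.0]],"rot":[[0,0,0],[0,0,0],[0,0,0],[0,0,0],[0,0,0]]}' 55; python3 - <<'E'
from h import *
p,M=pintarget(0,0,.7,-.3);plan(p,M);s=state();print((M.T@s["force"]).round(2),s["torque"].round(2))
E
```

```text
time_s: 7.03
ee_pos: [477.5, -10.9, 144.2]
ee_rot: [-0.1, 55.0, 4.0]
force: [-5.8, -0.2, 5.8]
gripper_width: 21.6
offset [2.1, -0.0, 0.8] rot [0.0, 0.0, 0.0] t 7.03 pos [477.5 -10.9 144.2] F [-5.8 -0.2  5.8] w 21.6
[-8.04  0.17 -1.43] [-0.12  0.79 -0.03]
```

Contact is about 9 N at the expected face level. I'll search sideways with light pressure, starting up-slope since that axis is the uncertain one.

```bash
cat > st.py <<'E'
from h import *
B=boardR(BY).as_matrix();s=state();C=R.from_euler("xyz",s["ee_rot"],degrees=True).as_matrix()
o=B.T@(C@(PIN+[56,0,0])+s["ee_pos"]-BO)-[-100,0,18]
print("tip",o.round(2),"Ftool",(C.T@s["force"]).round(1),"T",s["torque"].round(2),"tilt",np.degrees(B.T@C[:,0])[:2].round(1),"t",s["time_s"].__round__(2))
E
python3 st.py
python3 -m handwheel '{"gripper":[1,1],"offset":[[0,0,0.7],[0,0,0.7]],"rot":[[0,0,0],[0,0,0]]}' >/dev/null; python3 st.py
python3 -m handwheel '{"gripper":[1,1],"offset":[[0,0,0.7],[0,0,0.7]],"rot":[[0,0,0],[0,0,0]]}'>/dev/null; python3 st.py
python3 -m handwheel '{"gripper":[1,1],"offset":[[0,0,0.7],[0,0,0.7]],"rot":[[0,0,0],[0,0,0]]}'>/dev/null; python3 st.py
```

```text
tip [-0.03 -0.33  2.11] Ftool [-8.   0.2 -1.4] T [-0.12  0.79 -0.03] tilt [ 0. -0.] t 7.03
tip [ 0.07 -0.27  2.19] Ftool [-6.  -0.  -2.6] T [-0.24  0.93 -0.12] tilt [-0. -0.] t 7.2
tip [ 0.21 -0.24  2.17] Ftool [-7.3 -1.7 -2.8] T [-0.47  1.23 -0.23] tilt [-0.1 -0. ] t 7.37
tip [ 0.37 -0.18  2.14] Ftool [-6.9 -2.  -3.5] T [-0.47  1.38 -0.3 ] tilt [-0.1 -0. ] t 7.53
```

```bash

python3 -m handwheel '{"gripper":[1,1,1],"offset":[[-6,0,-1],[-6,0,-1],[-6,0,-1]],"rot":[[0,0,0],[0,0,0],[0,0,0]]}' >/dev/null; python3 st.py
python3 cmp.py 8
```

```text
tip [ 1.21 -0.46  8.01] Ftool [ 1.3 -0.9 -1.8] T [ 0.01  0.65 -0.06] tilt [ 0.  -0.1] t 7.78
model tip-hole in board [ 1.2 -0.5  8. ] tilt [  0.   -0.1 -57.3]
scene tip [272. 531.]
scene org [262. 335.]
scene hole [275. 556.]
scene hole60 [295. 815.]
top tip [314. 244.]
top org [324. 352.]
top hole [312. 233.]
top hole60 [ 281. -247.]
```

View pics/top8.png

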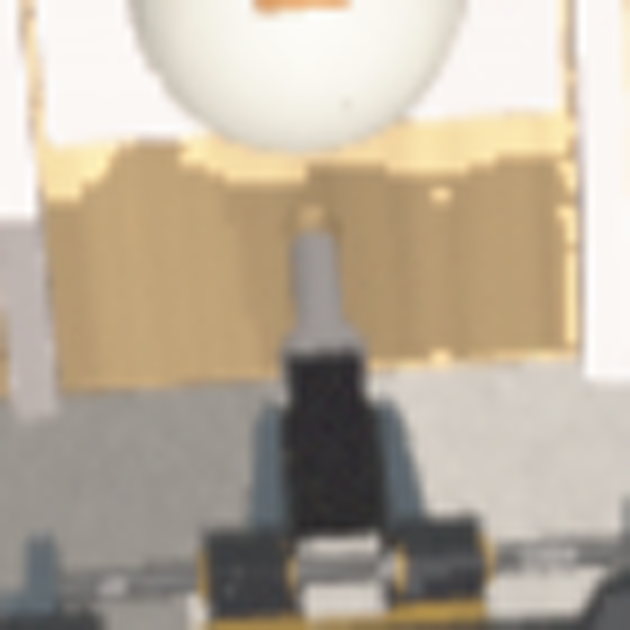

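The rod end at top (314,235) lines up across with the hole (~314,227), but by my measure it needs about 2 mm more up the slope. I'll hop and retouch.

```bash

python3 -m handwheel '{"gripper":[1,1,1,1,1],"offset":[[0,0.2,1.5],[0,0.2,1.5],[3,0.2,1.5],[5.5,0.2,1.5],[6.5,0.2,1.5]],"rot":[[0,0,0],[0,0,0],[0,0,0],[0,0,0],[0,0,0]]}' >/dev/null; python3 st.py
python3 -m handwheel '{"gripper":[1,1,1],"offset":[[0.5,0,0],[1,0,0],[1,0,0]],"rot":[[0,0,0],[0,0,0],[0,0,0]]}' >/dev/null; python3 st.py
```

```text
tip [ 2.26 -0.13  1.08] Ftool [ 1.3 -0.  -0.5] T [-0.03  0.61  0.01] tilt [-0. -0.] t 8.3
tip [ 2.39 -0.17  0.4 ] Ftool [1.2 0.7 0.8] T [0.01 0.62 0.03] tilt [-0.  -0.1] t 8.55
```

It passed below the earlier contact level with no force, so it's entering the hole. I continue in.

```bash

python3 -m handwheel '{"gripper":[1,1,1],"offset":[[1,0,0],[2,0,0],[3,0,0]],"rot":[[0,0,0],[0,0,0],[0,0,0]]}' >/dev/null; python3 st.py
python3 -m handwheel '{"gripper":[1,1,1],"offset":[[1,0,0],[2,0,0],[3,0,0]],"rot":[[0,0,0],[0,0,0],[0,0,0]]}' >/dev/null; python3 st.py
python3 -m handwheel '{"gripper":[1,1,1],"offset":[[1,0,0],[2,0,0],[3,0,0]],"rot":[[0,0,0],[0,0,0],[0,0,0]]}' >/dev/null; python3 st.py
```

```text
tip [ 2.6  -0.2  -2.51] Ftool [ 2.2  0.1 -0.8] T [0.   0.59 0.03] tilt [ 0.  -0.1] t 8.8
tip [ 2.52 -0.19 -5.56] Ftool [ 1.5 -0.4 -1.5] T [-0.02  0.63 -0.01] tilt [ 0.  -0.1] t 9.05
tip [ 2.55 -0.19 -8.58] Ftool [ 1.5 -0.1 -0.1] T [0.02 0.62 0.01] tilt [ 0.  -0.1] t 9.3
```

It slides freely. I carry on down, slowing before the collar seats.

```bash

python3 -m handwheel '{"gripper":[1,1,1,1,1],"offset":[[4,0,0],[8,0,0],[12,0,0],[16,0,0],[16,0,0]],"rot":[[0,0,0],[0,0,0],[0,0,0],[0,0,0],[0,0,0]]}' >/dev/null; python3 st.py
python3 -m handwheel '{"gripper":[1,1,1,1,1],"offset":[[4,0,0],[8,0,0],[12,0,0],[16,0,0],[16,0,0]],"rot":[[0,0,0],[0,0,0],[0,0,0],[0,0,0],[0,0,0]]}' >/dev/null; python3 st.py
python3 -m handwheel '{"gripper":[1,1,1,1,1],"offset":[[2,0,0],[4,0,0],[6,0,0],[7.5,0,0],[7.5,0,0]],"rot":[[0,0,0],[0,0,0],[0,0,0],[0,0,0],[0,0,0]]}' >/dev/null; python3 st.py
```

```text
tip [  2.17  -0.19 -25.  ] Ftool [ 1.5 -0.1 -1.4] T [-0.03  0.58 -0.05] tilt [-0. -0.] t 9.72
tip [  3.67   0.47 -39.12] Ftool [ 2.1 -1.9 -1. ] T [-0.42  0.82 -0.2 ] tilt [-0.3 -0.2] t 10.13
tip [  3.65   0.47 -44.87] Ftool [ 1.6 -5.5 -5.7] T [-1.17  1.51 -0.81] tilt [-0.5 -0.4] t 10.55
```

```bash
python3 - <<'E'
from h import *
s=state();print(s["qpos"].round(1),s["ee_rot"].round(2),s["ee_pos"].round(1),s["effort"].round(1),s["gripper_width"])
E
python3 cmp.py 9
```

```text
[  -5.4    7.6  133.9   48.9    6.5 -146.5] [-0.6  55.49  3.35] [508.   -7.3 108.3] [  3.1 -26.9 -20.1   0.5  -0.6  -0. ] 21.804901335685496
model tip-hole in board [  3.6   0.5 -44.9] tilt [ -0.5  -0.4 -57.3]
scene tip [286. 713.]
scene org [277. 524.]
scene hole [275. 556.]
scene hole60 [295. 815.]
top tip [302. 143.]
top org [310. 242.]
top hole [312. 233.]
top hole60 [ 281. -247.]
```

View pics/top9.png

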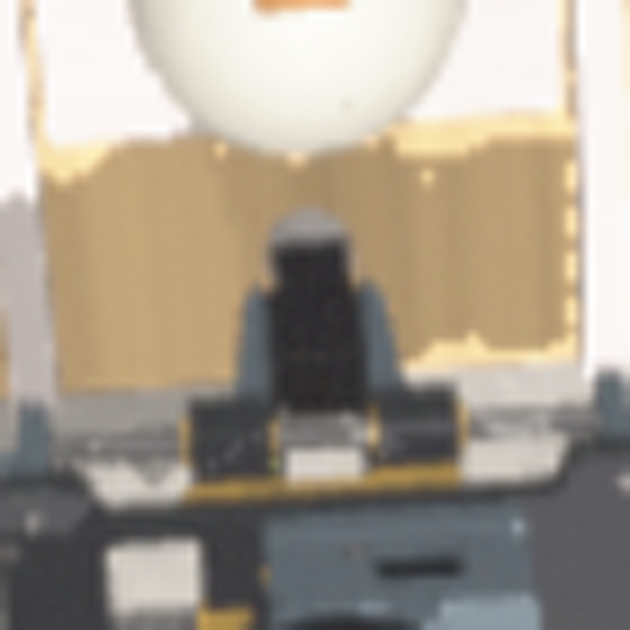

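View pics/scene9.png

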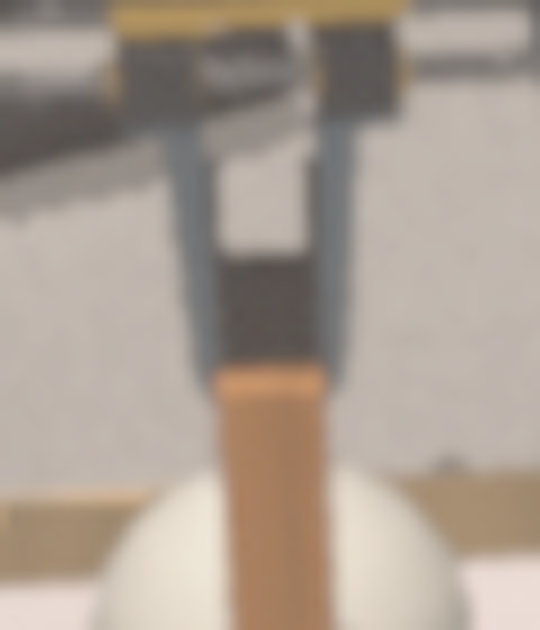

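The pin is in up to 11 mm short of home (collar at top (310,230)), but joint 6 is at its limit (−146.5°) near the wrist singularity, which causes the side load. Turning about the pin axis (the pin is round) frees it.

```bash

python3 -m handwheel '{"gripper":[1,1,1,1,1],"offset":[[0,0,0],[0,0,0],[0,0,0],[0,0,0],[0,0,0]],"rot":[[5,0,0],[10,0,0],[15,0,0],[20,0,0],[20,0,0]]}' ; python3 st.py;  python3 -c "
from workcell import *
print(state()['qpos'].round(1))"
```

```text
time_s: 11.07
ee_pos: [508.1, -6.3, 108.6]
ee_rot: [19.7, 55.5, 3.6]
force: [-2.5, -2.2, -3.9]
gripper_width: 21.6
tip [  3.68   0.47 -44.77] Ftool [ 1.7 -3.4 -3.4] T [-0.41  1.33 -0.24] tilt [-0.5 -0.3] t 11.07
[  -5.3    7.6  133.8   48.9    6.7 -126.4]
```

```bash
cat >> h.py <<'E'
def seat(d,roll,dx,dy):
    B=boardR(BY).as_matrix();M=toolR(-B[:,2],B[:,1]);tip=B@np.array([-100+dx,dy,18+d])+BO
    M2=(R.from_matrix(M)*R.from_euler("x",roll,degrees=True)).as_matrix()
    plan(tip-M2@(PIN+[56,0,0]),M2)
E
python3 -c "
from h import *
seat(-45,20,2.4,-.2);seat(-54,20,2.4,-.2)"
```

```text
offset [0.3, -1.8, -1.6] rot [-0.1, -0.4, 0.4] t 11.07 pos [508.1  -6.3 108.6] F [-2.5 -2.2 -3.9] w 21.6
offset [9.3, -1.8, -1.5] rot [-0.1, -0.4, 0.4] t 11.07 pos [508.1  -6.3 108.6] F [-2.5 -2.2 -3.9] w 21.6
```

```bash

python3 -m handwheel '{"gripper":[1,1,1],"offset":[[0,-1,-1],[0,-1.8,-1.6],[0,-1.8,-1.6]],"rot":[[0,-0.4,0.4],[0,-0.4,0.4],[0,-0.4,0.4]]}' >/dev/null ; python3 st.py
python3 -m handwheel '{"gripper":[1,1,1,1],"offset":[[1.5,0,0],[3,0,0],[4,0,0],[4,0,0]],"rot":[[0,0,0],[0,0,0],[0,0,0],[0,0,0]]}' >/dev/null ; python3 st.py
python3 -c "
from workcell import *
print(state()['qpos'].round(1))"
```

```text
tip [  4.11  -0.59 -44.6 ] Ftool [ 0.9 -1.  -0.9] T [-0.05  0.53 -0.02] tilt [ 0.1 -0.1] t 11.32
tip [  4.25  -0.38 -48.75] Ftool [ 1.8 -0.6 -1.1] T [0.01 0.64 0.01] tilt [ 0.1 -0.1] t 11.65
[  -5.8    8.2  134.4   64.6    6.2 -142.6]
```

Side forces are gone. One more roll for joint 6 room, then I seat it.

```bash

python3 -m handwheel '{"gripper":[1,1,1,1,1],"offset":[[0,0,0],[0,0,0],[0,0,0],[0,0,0],[0,0,0]],"rot":[[5,0,0],[10,0,0],[15,0,0],[20,0,0],[20,0,0]]}' >/dev/null; python3 st.py
python3 -m handwheel '{"gripper":[1,1,1,1],"offset":[[1,0,0],[2,0,0],[3,0,0],[3,0,0]],"rot":[[0,0,0],[0,0,0],[0,0,0],[0,0,0]]}' >/dev/null ; python3 st.py
python3 -c "
from workcell import *
print(state()['qpos'].round(1))"
```

```text
tip [  3.58  -1.05 -48.59] Ftool [ 0.6 -0.4 -1.9] T [0.21 0.59 0.18] tilt [ 0.1 -0. ] t 12.07
tip [  3.22  -1.1  -51.82] Ftool [ 1.7  1.3 -1.4] T [0.48 0.51 0.39] tilt [ 0.1 -0. ] t 12.4
[  -5.8    8.7  134.4   68.5    6.  -126.5]
```

```bash

python3 -m handwheel '{"gripper":[1,1,1],"offset":[[0.7,0,0],[1.4,0,0],[2,0,0]],"rot":[[0,0,0],[0,0,0],[0,0,0]]}' >/dev/null; python3 st.py
python3 -m handwheel '{"gripper":[1,1,1],"offset":[[0.7,0,0],[1.4,0,0],[2,0,0]],"rot":[[0,0,0],[0,0,0],[0,0,0]]}' >/dev/null; python3 st.py
python3 -m handwheel '{"gripper":[1,1,1],"offset":[[0.7,0,0],[1.4,0,0],[2,0,0]],"rot":[[0,0,0],[0,0,0],[0,0,0]]}' >/dev/null; python3 st.py
python3 -c "
from workcell import *
print(state()['qpos'].round(1))"
```

```text
tip [  3.19  -1.15 -53.62] Ftool [-16.2   1.9  -3.6] T [0.62 0.79 0.49] tilt [ 0.1 -0. ] t 12.65
tip [  3.38  -1.15 -53.72] Ftool [-45.8   0.8  -4.6] T [0.55 1.06 0.4 ] tilt [ 0.3 -0.1] t 12.9
tip [  3.74  -1.39 -54.04] Ftool [-63.2   0.   -4.4] T [0.38 1.17 0.38] tilt [ 0.4 -0.1] t 13.15
[  -5.7    9.   134.7   76.6    5.7 -134.6]
```

It seats firmly: travel from face contact is 2.1+53.7 ≈ 56 mm, which is the full rod length. I'll unload, then release a little.

```bash

python3 -m handwheel '{"gripper":[1,1,1,1],"offset":[[-2,0,0],[-3.6,0,0],[-3.6,0,0],[-3.6,0,0]],"rot":[[0,0,0],[0,0,0],[0,0,0],[0,0,0]]}' >/dev/null; python3 st.py
python3 -m handwheel '{"gripper":[0.6,0.6,0.6,0.6,0.6],"offset":[[0,0,0],[0,0,0],[0,0,0],[0,0,0],[0,0,0]],"rot":[[0,0,0],[0,0,0],[0,0,0],[0,0,0],[0,0,0]]}'; python3 st.py; python3 cmp.py 10
```

```text
tip [  3.42  -1.38 -53.84] Ftool [-10.9   1.9  -2.7] T [0.59 0.48 0.43] tilt [ 0.1 -0.1] t 13.48
time_s: 13.9
ee_pos: [512.9, -7.7, 100.3]
ee_rot: [39.8, 54.9, 3.9]
force: [-0.0, -0.2, 0.1]
gripper_width: 36.5
tip [  3.2   -2.   -54.25] Ftool [-0.1 -0.1  0.1] T [-0.    0.36  0.  ] tilt [ 0.1 -0.1] t 13.9
model tip-hole in board [  3.2  -2.  -54.3] tilt [  0.1  -0.1 -57.3]
scene tip [278. 744.]
scene org [268. 555.]
scene hole [275. 556.]
scene hole60 [295. 815.]
top tip [309. 127.]
top org [318. 227.]
top hole [312. 233.]
top hole60 [ 281. -247.]
```

View pics/top10.png

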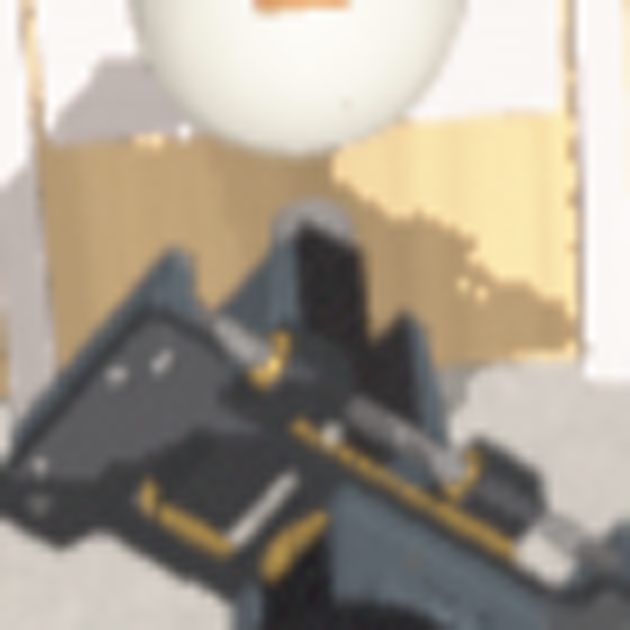

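The pin is released, standing with its collar on the face at (312,215). I'll retreat along the pin axis.

```bash

python3 -m handwheel '{"gripper":[0.4,0.4,0.4,0.4,0.4],"offset":[[0,0,0],[0,0,0],[-10,0,0],[-35,0,0],[-60,0,0]],"rot":[[0,0,0],[0,0,0],[0,0,0],[0,0,0],[0,0,0]]}'; 
python3 -m handwheel '{"gripper":[0.4,0.4,0.4,0.4,0.4],"offset":[[-30,0,0],[-60,0,0],[-90,0,0],[-120,0,0],[-130,0,0]],"rot":[[7,0,0],[14,0,0],[21,0,0],[28,0,0],[35,0,0]]}'; 
python3 st.py; python3 - <<'E'
from h import *
print(state()["qpos"].round(1))
for n in("scene","top"):
    im=grab_frame(n);cv2.imwrite(f"pics/{n}11f.png",im[:,:,::-1])
    a=im[130:270,240:370,::-1] if n=="scene" else im[120:260,270:400,::-1]
    cv2.imwrite(f"pics/{n}11.png",cv2.resize(a,None,fx=4.2,fy=4.2,interpolation=cv2.INTER_CUBIC))
E
```

```text
time_s: 14.42
ee_pos: [490.8, -5.5, 133.8]
ee_rot: [40.7, 54.8, 5.0]
force: [0.6, 0.7, -0.1]
gripper_width: 54.2
time_s: 14.83
ee_pos: [415.5, -12.5, 245.1]
ee_rot: [69.4, 54.2, 4.9]
force: [1.5, 0.1, 0.7]
gripper_width: 54.4
tip [6.2500e+00 7.0000e-02 1.2028e+02] Ftool [0.3 1.5 0.6] T [-0.09  0.32 -0.01] tilt [0.8 0.4] t 14.83
[-10.5 -14.4 129.   17.2  31.7 -47.9]
```

View pics/top11.png

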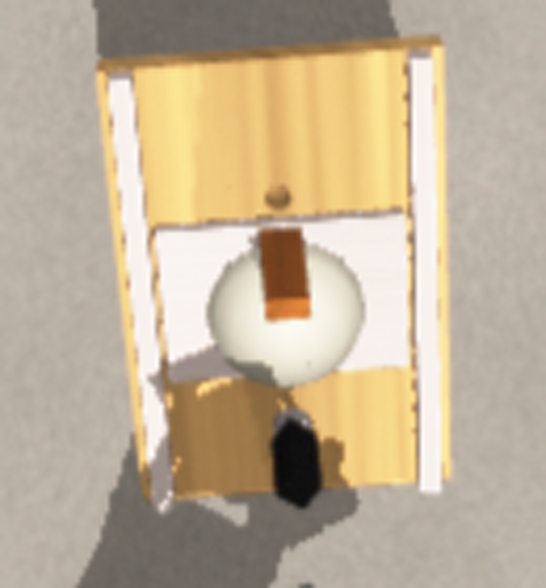

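View pics/scene11.png

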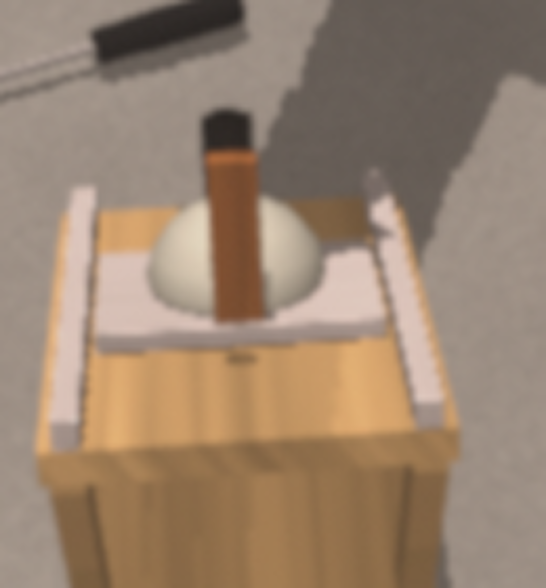

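The pin stands home and square, handle top at top crop (297,490) and collar at (293,415). The carriage is unmoved. Next: verify numerically and plan for the grip.

```bash
cat >> h.py <<'E'
B0=boardR(BY).as_matrix(); BO2=BO+B0@np.array([1.5,-.2,2.0])
def griptarget(edge,off):
    M=toolR(-B0[:,2],-B0[:,1]); return B0@np.array([edge+97.5,0,18+off-19])+BO2,M
E
python3 - <<'E'
from h import *
for bo in(BO,BO2):
    for z in(0,74): 
        p=B0@[-100,0,18+z]+bo;print(z,[((proj(n,p)[0]-o+.5)*4.2).round() for n,o in(("top",[270,120]),("scene",[240,130]))])
    p=B0@[-54+97.5,0,18+103]+bo;print("grip top",[((proj(n,p)[0]-o+.5)*4.2).round() for n,o in(("top",[270,120]),("scene",[240,130]))])
p,M=griptarget(-54,160);print(p);plan(p,M)
E
```

```text
0 [array([292., 424.]), array([233., 239.])]
74 [array([298., 490.]), array([227., 118.])]
grip top [array([288., 309.]), array([232., 159.])]
0 [array([293., 423.]), array([233., 237.])]
74 [array([299., 490.]), array([227., 116.])]
grip top [array([288., 308.]), array([231., 157.])]
[573.57233074  -3.9664498  265.69441877]
offset [74.1, 129.3, 54.8] rot [111.6, -1.0, -0.5] t 14.93 pos [416.6 -12.4 243.6] F [ 0.   0.5 -0. ] w 54.6
```

Predicted handle top (298,490) and grip top (288,309) match the picture. I'll roll to the half-turn pose and move above the grip.

```bash

python3 -m handwheel '{"gripper":[0.3,0.3,0.3,0.3,0.3],"offset":[[0,0,0],[18,32,14],[36,64,28],[54,96,42],[72,129,55]],"rot":[[7,0,0],[14,0,0],[21,0,0],[28,0,0],[35,0,0]]}'; 
python3 -m handwheel '{"gripper":[0.3,0.3,0.3,0.3,0.3],"offset":[[0,0,0],[0,0,0],[0,0,0],[0,0,0],[0,0,0]],"rot":[[7,0,0],[14,0,0],[21,0,0],[28,0,0],[35,0,0]]}'; 
python3 -m handwheel '{"gripper":[0.3,0.3,0.3,0.3,0.3],"offset":[[0,0,0],[0,0,0],[0,0,0],[0,0,0],[0,0,0]],"rot":[[7,0,0],[14,0,0],[21,0,0],[28,0,0],[35,0,0]]}'; 
python3 - <<'E'
from h import *
print(state()["qpos"].round(1))
p,M=griptarget(-54,120);plan(p,M)
E
```

```text
time_s: 15.35
ee_pos: [573.7, -3.5, 260.8]
ee_rot: [104.5, 54.7, 5.2]
force: [0.2, -0.8, 0.6]
gripper_width: 64.2
time_s: 15.77
ee_pos: [572.1, -3.6, 260.2]
ee_rot: [139.5, 54.8, 5.2]
force: [-0.2, -0.7, 0.4]
gripper_width: 63.9
time_s: 16.18
ee_pos: [572.1, -3.6, 260.4]
ee_rot: [174.5, 54.8, 5.2]
force: [-0.3, -0.3, 0.7]
gripper_width: 63.7
[ -4.9   1.1 113.6  11.4  30.9  66.4]
offset [36.5, 1.3, -4.0] rot [6.4, -0.3, 0.6] t 16.18 pos [572.1  -3.6 260.4] F [-0.3 -0.3  0.7] w 63.7
```

```bash

python3 -m handwheel '{"gripper":[0.3,0.3,0.3,0.3,0.3],"offset":[[0,1.3,-4],[10,1.3,-4],[20,1.3,-4],[30,1.3,-4],[35,1.3,-4]],"rot":[[6,-0.3,0.6],[6,-0.3,0.6],[6,-0.3,0.6],[6,-0.3,0.6],[6,-0.3,0.6]]}'; 
python3 - <<'E'
from h import *
p,M=griptarget(-54,88);plan(p,M)
for n in("scene","top"):
    im=grab_frame(n)
    a=im[100:260,240:370,::-1] if n=="scene" else im[120:260,270:400,::-1]
    cv2.imwrite(f"pics/{n}12.png",cv2.resize(a,None,fx=3.7,fy=3.7,interpolation=cv2.INTER_CUBIC))
E
```

```text
time_s: 16.6
ee_pos: [595.6, -2.6, 233.7]
ee_rot: [179.4, 55.1, 4.1]
force: [0.4, 0.3, 0.4]
gripper_width: 63.6
offset [33.1, -0.2, -0.3] rot [0.6, 0.1, 0.0] t 16.6 pos [595.6  -2.6 233.7] F [0.4 0.3 0.4] w 63.6
```

View pics/scene12.png

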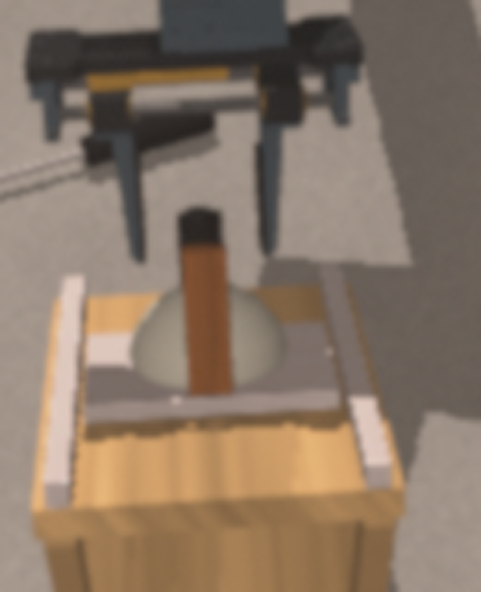

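View pics/top12.png

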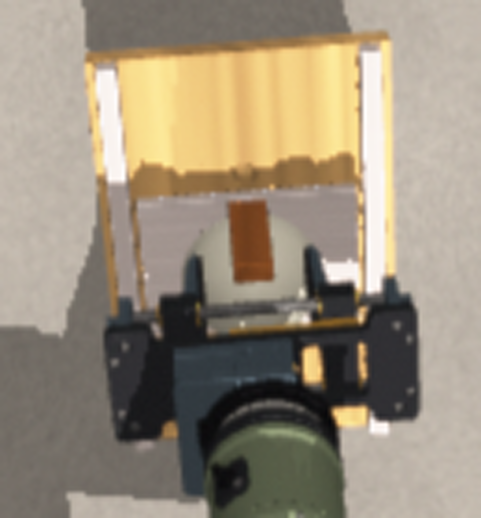

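The fingers are centred on the grip (scene: fingers at x 137 and 267, grip at 204). I descend along the board normal, then close gently.

```bash

python3 -m handwheel '{"gripper":[0.3,0.3,0.3,0.3,0.3],"offset":[[8,0,0],[16,0,0],[24,0,0],[32,0,0],[32,0,0]],"rot":[[0,0,0],[0,0,0],[0,0,0],[0,0,0],[0,0,0]]}'; 
python3 - <<'E'
from h import *
p,M=griptarget(-54,88);plan(p,M)
im=grab_frame("scene")
cv2.imwrite("pics/scene13.png",cv2.resize(im[100:260,240:370,::-1],None,fx=3.7,fy=3.7,interpolation=cv2.INTER_CUBIC))
E
```

```text
time_s: 17.12
ee_pos: [614.1, -1.4, 209.0]
ee_rot: [179.5, 55.0, 4.1]
force: [0.7, -0.1, -0.4]
gripper_width: 64.0
offset [2.2, -0.4, 0.7] rot [0.5, -0.0, -0.0] t 17.12 pos [614.1  -1.4 209. ] F [ 0.7 -0.1 -0.4] w 64.0
```

View pics/scene13.png

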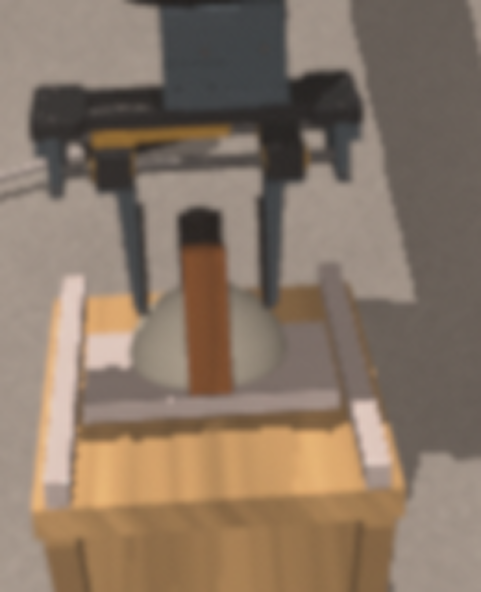

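```bash

python3 -m handwheel '{"gripper":[0.8,0.8,0.8,0.8,0.8],"offset":[[0,0,0],[0,0,0],[0,0,0],[0,0,0],[0,0,0]],"rot":[[0,0,0],[0,0,0],[0,0,0],[0,0,0],[0,0,0]]}' 12; 
python3 -m handwheel '{"gripper":[0.8,0.8,0.8],"offset":[[0,0,0],[0,0,0],[0,0,0]],"rot":[[0,0,0],[0,0,0],[0,0,0]]}' 12; 
cat > sl.py <<'E'
from h import *
s=state();C=R.from_euler("xyz",s["ee_rot"],degrees=True).as_matrix()
print("board pos",(B0.T@(s["ee_pos"]-BO2)).round(2),"Fboard",(B0.T@s["force"]).round(2),"w",s["gripper_width"].round(1),"t",round(s["time_s"],2),s["qpos"].round(0))
E
python3 sl.py
```

```text
time_s: 17.58
ee_pos: [614.2, -1.5, 211.3]
ee_rot: [179.4, 54.8, 4.0]
force: [0.3, -0.0, 1.0]
gripper_width: 33.9
time_s: 17.83
ee_pos: [614.1, -1.1, 211.2]
ee_rot: [179.5, 54.8, 4.1]
force: [-1.7, 2.8, 2.2]
gripper_width: 26.3Traceback (most recent call last):
  File "sl.py", line 3, in <module>
    print("board pos",(B0.T@(s["ee_pos"]-BO2)).round(2),"Fboard",(B0.T@s["force"]).round(2),"w",s["gripper_width"].round(1),"t",round(s["time_s"],2),s["qpos"].round(0))
                                                                                                ^^^^^^^^^^^^^^^^^^^^^^^^
AttributeError: 'float' object has no attribute 'round'
```

The grip is held at 26.3 mm. Now I slide downhill (tool +z) in small steps while watching the force.

```bash
sed -i 's/s\["gripper_width"\].round(1)/round(s["gripper_width"],1)/' sl.py; python3 sl.py
python3 -m handwheel '{"gripper":[0.8,0.8,0.8,0.8,0.8],"offset":[[0,0,1],[0,0,2],[0,0,3],[0,0,4],[0,0,5]],"rot":[[0,0,0],[0,0,0],[0,0,0],[0,0,0],[0,0,0]]}' 12 >/dev/null; python3 sl.py
python3 -m handwheel '{"gripper":[0.8,0.8,0.8,0.8,0.8],"offset":[[0,0,1],[0,0,2],[0,0,3],[0,0,4],[0,0,5]],"rot":[[0,0,0],[0,0,0],[0,0,0],[0,0,0],[0,0,0]]}' 12 >/dev/null; python3 sl.py
```

```text
board pos [ 4.554e+01 -5.000e-02  9.103e+01] Fboard [0.07 2.94 2.62] w 26.3 t 17.83 [ -4.   8. 114.  11.  24.  73.]
board pos [ 4.098e+01 -8.000e-02  9.105e+01] Fboard [2.26 4.97 0.51] w 26.1 t 18.25 [ -4.   8. 115.  11.  23.  73.]
board pos [ 3.596e+01 -9.000e-02  9.104e+01] Fboard [1.13 5.93 1.4 ] w 25.9 t 18.67 [ -4.   7. 115.  12.  23.  72.]
```

```bash

python3 -m handwheel '{"gripper":[0.8,0.8,0.8,0.8,0.8],"offset":[[0,-0.7,1.5],[0,-0.7,3],[0,-0.7,4.5],[0,-0.7,6],[0,-0.7,7.5]],"rot":[[0,0,0],[0,0,0],[0,0,0],[0,0,0],[0,0,0]]}' 12 >/dev/null; python3 sl.py
python3 -m handwheel '{"gripper":[0.8,0.8,0.8,0.8,0.8],"offset":[[0,0,1.5],[0,0,3],[0,0,4.5],[0,0,6],[0,0,7]],"rot":[[0,0,0],[0,0,0],[0,0,0],[0,0,0],[0,0,0]]}' 12 >/dev/null; python3 sl.py
python3 -c "
from h import *
im=grab_frame('top');cv2.imwrite('pics/top14.png',cv2.resize(im[120:260,270:400,::-1],None,fx=4.2,fy=4.2,interpolation=cv2.INTER_CUBIC))"
```

```text
board pos [ 2.816e+01 -7.000e-02  9.101e+01] Fboard [1.45 2.28 4.92] w 25.8 t 19.08 [ -4.   7. 117.  12.  22.  72.]
board pos [ 2.098e+01 -5.000e-02  9.099e+01] Fboard [2.51 2.29 5.02] w 25.9 t 19.5 [ -4.   7. 118.  13.  21.  71.]
```

View pics/top14.png

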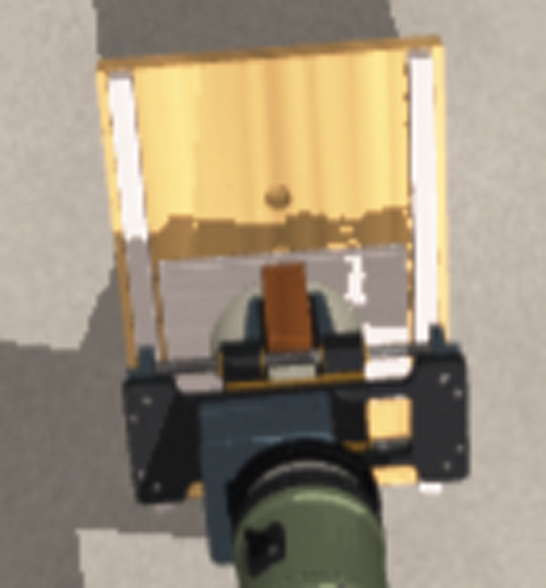

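The carriage is following (plate upper edge now at about y 262, was 222). I continue at 0.5 mm per row until contact.

```bash
R='[[0,0,0],[0,0,0],[0,0,0],[0,0,0]]'
python3 -m handwheel '{"gripper":[0.8,0.8,0.8,0.8],"offset":[[0,0,0.7],[0,0,1.4],[0,0,2.1],[0,0,2.8]],"rot":[[0,0,0],[0,0,0],[0,0,0],[0,0,0]]}' 12 >/dev/null; python3 sl.py
python3 -m handwheel '{"gripper":[0.8,0.8,0.8,0.8],"offset":[[0,0,0.5],[0,0,1],[0,0,1.5],[0,0,2]],"rot":[[0,0,0],[0,0,0],[0,0,0],[0,0,0]]}' 12 >/dev/null; python3 sl.py
python3 -m handwheel '{"gripper":[0.8,0.8],"offset":[[0,0,0.5],[0,0,1]],"rot":[[0,0,0],[0,0,0]]}' 12 >/dev/null; python3 sl.py
python3 -m handwheel '{"gripper":[0.8,0.8],"offset":[[0,0,0.5],[0,0,1]],"rot":[[0,0,0],[0,0,0]]}' 12 >/dev/null; python3 sl.py
```

```text
board pos [ 1.832e+01 -6.000e-02  9.099e+01] Fboard [2.27 2.22 6.68] w 26.1 t 19.88 [ -4.   7. 118.  13.  21.  71.]
board pos [ 1.629e+01 -7.000e-02  9.101e+01] Fboard [2.32 1.71 5.  ] w 25.5 t 20.22 [ -4.   7. 118.  13.  21.  70.]
board pos [ 1.532e+01 -8.000e-02  9.102e+01] Fboard [1.43 2.16 5.5 ] w 26.1 t 20.38 [ -4.   7. 118.  13.  21.  70.]
board pos [ 1.47e+01 -9.00e-02  9.10e+01] Fboard [2.98 2.95 3.62] w 25.8 t 20.55 [ -4.   7. 118.  13.  20.  70.]
```

```bash

python3 -m handwheel '{"gripper":[0.8,0.8],"offset":[[0,0,0.5],[0,0,1]],"rot":[[0,0,0],[0,0,0]]}' 12 >/dev/null; python3 sl.py
python3 -m handwheel '{"gripper":[0.8,0.8],"offset":[[0,0,0.5],[0,0,0.5]],"rot":[[0,0,0],[0,0,0]]}' 12 >/dev/null; python3 sl.py
```

```text
board pos [13.81 -0.1  91.02] Fboard [2.42 3.93 4.75] w 25.8 t 20.72 [ -4.   7. 119.  14.  20.  70.]
board pos [ 1.334e+01 -8.000e-02  9.102e+01] Fboard [2.87 2.11 4.3 ] w 25.8 t 20.88 [ -4.   7. 119.  14.  20.  70.]
```

```bash
for i in 1; do
python3 -m handwheel '{"gripper":[0.8,0.8],"offset":[[0,0,0.5],[0,0,0.8]],"rot":[[0,0,0],[0,0,0]]}' 12 >/dev/null; python3 sl.py
python3 -m handwheel '{"gripper":[0.8,0.8],"offset":[[0,0,0.5],[0,0,0.8]],"rot":[[0,0,0],[0,0,0]]}' 12 >/dev/null; python3 sl.py
python3 -m handwheel '{"gripper":[0.8,0.8],"offset":[[0,0,0.5],[0,0,0.8]],"rot":[[0,0,0],[0,0,0]]}' 12 >/dev/null; python3 sl.py; done
```

```text
board pos [ 1.283e+01 -6.000e-02  9.101e+01] Fboard [4.18 2.75 3.59] w 25.9 t 21.05 [ -4.   7. 119.  14.  20.  70.]
board pos [12.69 -0.1  91.03] Fboard [6.13 4.32 2.58] w 26.0 t 21.22 [ -4.   7. 119.  14.  20.  70.]
board pos [12.58 -0.1  91.04] Fboard [6.8  4.34 1.31] w 26.0 t 21.38 [ -4.   7. 119.  14.  20.  70.]
```

Contact at 12.7, where 12.5 was expected, and the force is rising. I'll press a little more and hold.

```bash

python3 -m handwheel '{"gripper":[0.8,0.8],"offset":[[0,0,0.7],[0,0,0.7]],"rot":[[0,0,0],[0,0,0]]}' 12 >/dev/null; python3 sl.py
python3 -m handwheel '{"gripper":[0.8,0.8,0.8],"offset":[[0,0,0.7],[0,0,0.7],[0,0,0.7]],"rot":[[0,0,0],[0,0,0],[0,0,0]]}' 12 >/dev/null; python3 sl.py
```

```text
board pos [12.48 -0.11 91.06] Fboard [6.38 5.11 0.9 ] w 26.4 t 21.55 [ -4.   7. 119.  14.  20.  70.]
board pos [12.41 -0.14 91.05] Fboard [ 7.75  5.05 -0.44] w 25.7 t 21.8 [ -4.   7. 119.  14.  20.  70.]
```

```bash

python3 -m handwheel '{"gripper":[0.8,0.8,0.8],"offset":[[0,0,0.8],[0,0,1.5],[0,0,1.5]],"rot":[[0,0,0],[0,0,0],[0,0,0]]}' 14 >/dev/null; python3 sl.py
python3 -m handwheel '{"gripper":[0.8,0.8,0.8],"offset":[[0,0,-1],[0,0,-2.5],[0,0,-2.5]],"rot":[[0,0,0],[0,0,0],[0,0,0]]}' 14 >/dev/null; python3 sl.py
```

```text
board pos [12.27 -0.15 91.1 ] Fboard [10.47  6.1  -3.16] w 26.0 t 22.05 [ -4.   7. 119.  14.  19.  69.]
board pos [12.24 -0.1  91.05] Fboard [6.07 5.22 1.37] w 26.3 t 22.3 [ -4.   7. 119.  14.  20.  70.]
```

The bearing force peaked near 8 N, well under 30. I'll ease off partly and release without pulling up-slope.

```bash

python3 -m handwheel '{"gripper":[0.8,0.8,0.8],"offset":[[0,-0.7,-1.2],[0,-1,-1.2],[0,-1,-1.2]],"rot":[[0,0,0],[0,0,0],[0,0,0]]}' 8 >/dev/null; python3 sl.py
python3 -m handwheel '{"gripper":[0.6,0.5,0.4,0.4,0.4],"offset":[[0,0,0],[0,0,0],[0,0,0],[0,0,0],[0,0,0]],"rot":[[0,0,0],[0,0,0],[0,0,0],[0,0,0],[0,0,0]]}' 8 >/dev/null; python3 sl.py
python3 -m handwheel '{"gripper":[0.3,0.3,0.3,0.3,0.3],"offset":[[-5,0,0],[-20,0,0],[-45,0,0],[-75,0,0],[-105,0,0]],"rot":[[0,0,0],[0,0,0],[0,0,0],[0,0,0],[0,0,0]]}'>/dev/null; python3 sl.py
```

```text
board pos [ 1.226e+01 -6.000e-02  9.102e+01] Fboard [ 3.94 -1.45  3.61] w 25.7 t 22.55 [ -4.   7. 119.  13.  20.  70.]
board pos [10.13  1.   90.39] Fboard [-0.15 -0.28 -0.43] w 53.7 t 22.97 [ -4.   7. 119.  14.  20.  70.]
board pos [  9.78   1.12 196.71] Fboard [-0.61 -0.23 -1.  ] w 64.1 t 23.38 [ -5.  -4. 116.  10.  34.  74.]
```

Clear. I'll move aside (+y, back toward the robot) for a full view.

```bash

python3 -m handwheel '{"gripper":[0.3,0.3,0.3,0.3,0.3],"offset":[[-30,-20,0],[-60,-40,0],[-80,-65,10],[-90,-95,20],[-100,-125,30]],"rot":[[0,0,0],[0,0,0],[0,0,0],[0,0,0],[0,0,0]]}'
python3 -m handwheel '{"gripper":[0.3,0.3,0.3,0.3,0.3],"offset":[[0,-20,20],[0,-35,40],[0,-50,60],[0,-60,70],[0,-60,70]],"rot":[[0,0,0],[0,0,0],[0,0,0],[0,0,0],[0,0,0]]}'
python3 - <<'E'
from h import *
print(state()["qpos"].round(1))
for n in("scene","top"):
    im=grab_frame(n);cv2.imwrite(f"pics/{n}15f.png",im[:,:,::-1])
    a=im[130:270,240:370,::-1] if n=="scene" else im[120:260,270:400,::-1]
    cv2.imwrite(f"pics/{n}15.png",cv2.resize(a,None,fx=4.2,fy=4.2,interpolation=cv2.INTER_CUBIC))
for e in(-87,-85,-83): print(e,[((proj(n,B0@[e+105,y,31]+BO)[0]-o+.5)*4.2).round() for n,o in(("top",[270,120]),("scene",[240,130])) for y in(75,-75)])
E
```

```text
time_s: 23.8
ee_pos: [432.8, 112.1, 342.5]
ee_rot: [179.5, 54.6, 4.0]
force: [0.2, 0.4, -0.5]
gripper_width: 63.6
time_s: 24.22
ee_pos: [369.9, 168.1, 298.4]
ee_rot: [179.3, 54.9, 4.2]
force: [-0.6, 0.5, -0.4]
gripper_width: 63.9
[ 38.1 -15.7 121.4 -26.   47.2 136.5]
-87 [array([159., 280.]), array([407., 263.]), array([381., 294.]), array([ 96., 310.])]
-85 [array([159., 277.]), array([407., 260.]), array([381., 296.]), array([ 96., 312.])]
-83 [array([159., 274.]), array([407., 257.]), array([381., 297.]), array([ 96., 314.])]
```

View pics/top15.png

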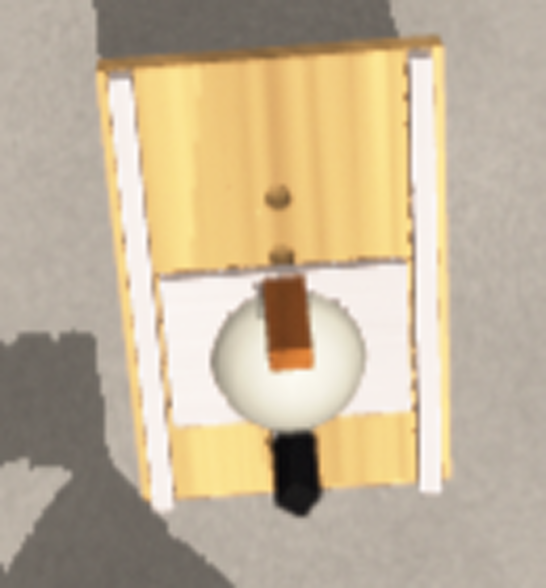

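View pics/scene15.png

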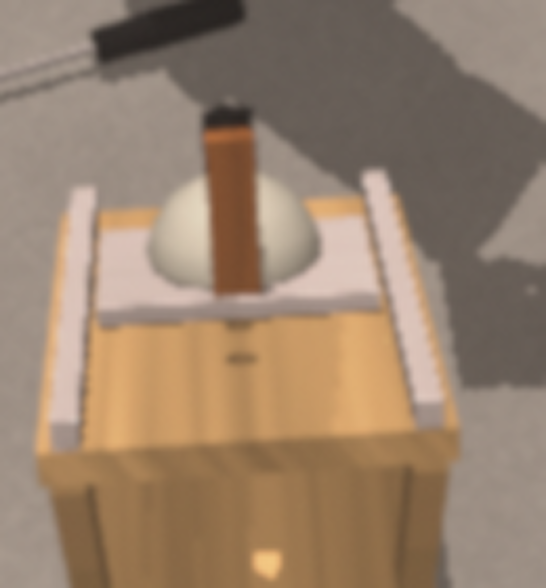

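View pics/top15f.png

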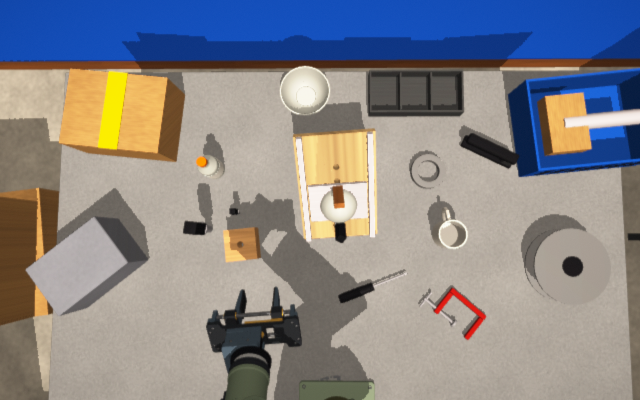

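Final view: the pin is upright in hole −100, handle top at (298,493). The plate's upper edge sits at about (160,275)–(410,262), where collar contact predicts (159,280)–(407,263), and the bystanders are where they started. I'm handing in.

```bash
python3 -c "
from workcell import *
print(state()['qvel'].round(2)); print(job_done())"
```

```text
[-2.04  0.26 -1.27 -0.01 -0.14 -0.08]
the job is handed in; nothing more can be done
None
```

I took the middle-sized pin from its block and pushed it fully home in the board hole at x = −100. The carriage is slid down against its collar, and I handed the job in at about 24 s of 58 s. No verdict was reported.

**Hole choice:** The carriage's lower edge started at about −54. The −60 hole was only 6 mm below it, too close for the 13 mm collar radius, so −100 was the highest hole with room.

**Seating the pin:** The first touch missed the hole by about 2 mm up the slope, and the second entered freely. Near the end joint 6 reached its limit and loaded the pin sideways with about 6 N. I cleared that by rolling the tool about the pin axis. The rod went in about 56 mm, its full length, and seated with a 63 N push.

**Sliding the carriage:** It met the collar within about 0.2 mm of where I expected. Bearing force peaked at roughly 8 N, judged from the wrist reading above sliding friction.

**Final checks:**
- The pin's handle top matches a square, fully home pin to within 1 px.
- The mug, glue and tape look unmoved in the top view.
- The carriage's upper edge read about 1.5 mm up-slope of the position I predicted for collar contact on one side. That is within my pixel error and the ±4 mm allowed, and I relied on the force contact.

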